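Pack the reagent kit tray

TASK

Pack the kit tray: stand the three round bottles with screw caps and lay the flat grey-green carton in the tray's inserts, each in the pocket made for it (small bottle in the smallest round pocket, middle bottle in the middle one, large bottle in the largest, flat carton lying flat in the rectangular one), bottles upright and everything resting on its pocket's floor. The open beaker and the thicker white carton do not belong to the kit: leave them undisturbed where they stand.

Things in the scene. Friction and masses are not known exactly. Their poses are not given: they have to be found in the camera images.
- indicator_center (a point): the small round bottle: white, screw cap, 39 mm in diameter, 70 mm tall (body to 46 mm, then a cap 20 mm wide). Point at its centre, 35 mm above its underside; z is up along the bottle
- clear_bottle_center (a point): the middle round bottle: white, screw cap, 53 mm in diameter, 95 mm tall (body to 63 mm, then a cap 28 mm wide). Point at its centre, 47.5 mm above its underside; z is up along the bottle
- amber_bottle_center (a point): the large round bottle: brown, screw cap, 63 mm in diameter, 125 mm tall (body to 82 mm, then a cap 33 mm wide). Point at its centre, 62.5 mm above its underside; z is up along the bottle
- filter_box_center (a point): the flat carton: grey-green, 60 mm (its x) by 85 mm (its y) by 30 mm high. Point at its centre, 15 mm above its underside
- insert_small_floor (a point): insert with the smallest round pocket, 55 mm wide. This and the other three are white plates 110 mm square, laid two by two in the top of a fixed grey kit case (the kit tray: 238 mm square, its rim 74 mm above the bench, 3 mm above the plates); which insert lies in which quarter changes. Every pocket is 10 mm deep. Point at the centre of the pocket's floor, 61 mm above the bench; the plate's top is at 71 mm
- insert_middle_floor (a point): insert with the middle round pocket, 69 mm wide. Point at the centre of the pocket's floor, 61 mm above the bench. A grey drawer unit 132 mm high stands on the bench just to the left of the case
- insert_large_floor (a point): insert with the largest round pocket, 79 mm wide. Point at the centre of the pocket's floor, 61 mm above the bench
- insert_slot_floor (a point): insert with the rectangular pocket, 76 mm (its x) by 100 mm (its y). Point at the centre of the pocket's floor, 61 mm above the bench
- beaker_label_center (a point): look-alike that stays: open beaker without a cap, with a blue band, 63 mm in diameter, 85 mm tall. Point at its centre, 42.5 mm above its underside
- tip_box_center (a point): look-alike that stays: the bigger, thicker carton, white, 65 mm (its x) by 100 mm (its y) by 45 mm high. Point at its centre, 22.5 mm above its underside
There are look-alikes about, which are no part of the job. What is shaped like the part that bears indicator_center but black or pink is not meant.

How it is judged:
At the end, for the whole second after the job is handed in: Each bottle and the flat carton sits in its own pocket: centre within 15 mm of the pocket's centre, on the pocket's floor (height within 4 mm), upright or flat within 0.1 rad, at rest; beaker and white carton within 20 mm of where they stood (horizontal distance between indicator_center and insert_small_floor below 0.015 m and z of indicator_center in the frame of insert_small_floor between 0.031 and 0.039 m and angle between each of indicator_center, clear_bottle_center, amber_bottle_center, filter_box_center's own z axis and vertical below 0.1 rad and linear speed of each of indicator, clear_bottle, amber_bottle, filter_box below 0.02 m/s and horizontal distance between clear_bottle_center and insert_middle_floor below 0.015 m and z of clear_bottle_center in the frame of insert_middle_floor between 0.0435 and 0.0515 m and horizontal distance between amber_bottle_center and insert_large_floor below 0.015 m and z of amber_bottle_center in the frame of insert_large_floor between 0.0585 and 0.0665 m and horizontal distance between filter_box_center and insert_slot_floor below 0.015 m and z of filter_box_center in the frame of insert_slot_floor between 0.011 and 0.019 m and distance of each of beaker_label_center, tip_box_center from where it was at the start of the episode below 0.02 m); the robot touches nothing.
It fails at once if the open beaker was moved by more than 20 mm or tipped (distance of beaker_label_center from where it was at the start of the episode above 0.02 m or angle between beaker_label_center's own z axis and vertical above 0.3 rad).
It fails at once if the thick white carton was moved by more than 20 mm or tipped (distance of tip_box_center from where it was at the start of the episode above 0.02 m or angle between tip_box_center's own z axis and vertical above 0.3 rad).
It also fails if it takes over 134 s, if anything falls off the work surface, if the arm or the gripper's body presses on something with over 40 N, if the wrist force passes 120 N, or if a joint passes its speed limit or range.

ROBOT

A 7-joint arm with a two-finger parallel gripper is mounted at the origin on the work surface; the furniture and walls round the work are solid. World frame = base frame: x ahead of the robot, y to its left, z up, the work surface at z = 0. Lengths are in m, angles in rad, forces in N, time in s.
With the tool pointing down it reaches from about 0.425 to 0.875 m from the base axis. Payload 4.7 kg.
Tool frame: the origin (TCP) lies at the very end of the fingers, on their centre line; the grasp point (between the pads) lies manip.hold_point_z behind it (manip.hold_point_z is the distance from the TCP to the grasp point, in m); z points along the fingers, y is the direction in which the jaws open and shut (so a half turn about z gives the same grasp; the last joint's range is limited). The gripper opens to 87 mm and grips with 3 to 60 N. Pads are 19 mm wide; open, the fingers measure 117 mm over their backs; the gripper's body (75 mm by 190 mm) begins 51 mm behind the grasp point.
Start: joints at [1.22, 0.321, -0.07, 1.45, 0.023, 1.371, -0.057], TCP at [0.232, -0.607, 0.223] pointing down, gripper open.
Joint ranges: [-2.86, 2.86], [-0.3, 2.09], [-1.38, 1.24], [0.06, 2.45], [-1.56, 4.7], [0.09, 2.05], [-2.69, 2.69]. Speed limits (rad/s): [2.57, 2.57, 3.14, 3.14, 3.14, 3.14, 3.14].

INTERFACE

Orientations are given as [roll, pitch, yaw] about the fixed x, y, z axes, in that order (R = Rz(yaw) Ry(pitch) Rx(roll)).
In Python, from station import state, optics, job, manip gives the robot as it stands.
- The arm moves only by the tool carry_out, never from a script. Its argument "moves" is a list of rows, each an object of numbers: "x", "y", "z": the shift along the tool's x, y, z normalised to -1 to 1, where 1 is 30 cm; "rx", "ry", "rz": the turn, a rotation vector about the tool's x, y, z normalised to -1 to 1, where 1 is pi/2 rad. A call has 1 to 10 rows; each row is the pose to reach, as a shift and turn from the pose measured when the call began, along the tool's axes at that moment; what a row does not reach only later rows make up. A row lasts 1/12 s, in which the tool goes at most 41.7 mm and 7.16 degrees, less where a joint would pass 70% of its speed; a pose out of reach is approached as far as the arm can. A call with a number of a shift or a turn outside -1 to 1 is refused whole. A call with a gripper value outside its range is refused whole. "jaw" is the gripper command: -1 is shut, 1 is fully open, values between are in proportion, set as the call begins (left out, the last holds). The fingers move at their own pace and stop on an object; the grip force is fixed at half the most. Time passes only in rows, so rows that repeat a pose let the fingers close. It gives the time, the measured TCP pose, the force and the opening at its end, in the units of the state.
- state(): the state, without advancing time (a new reading comes with each control period).
- optics.grab_frame(name): name is "side" or "top"; returns a dict with "img" (480x640x3 uint8, red, green, blue), "K" (3x3 intrinsics, pixels), "R" (3x3) and "t" (3): a world point X has camera coordinates R X + t. Camera axes: x right, y down, z forward; pixel columns grow to the right and rows downward; lengths in m; the calibration is good to about 2 mm. A picture is of the moment at which its call begins. There is no depth.
- job.finish_job(): hands the job in, once; it reports no verdict.
The state is a dict: "clock": time; "joint_pos": joint angles; "joint_velocities": joint speeds; "effort": joint torques, N m; "eef_pos": TCP position; "ee_rot": TCP orientation; "contact_force": force on the tool from outside, world axes, zero at the start; "ft_torque": the same for the moment, N m; "width": finger opening in m.
Only numpy, scipy, OpenCV 4.12 (cv2) and the standard library are available. Lean on these libraries where they do the work, as an engineer would, in place of code of your own. Each camera call takes 0.05 s, during which the arm holds its last target.

## Working session

There is one attempt and no reset: what is moved stays moved. The work goes in short steps, Python scripts to look and compute and a tool call to move; the robot and the scene stay as the last step left them, time stands still between calls to the robot, and variables do not carry over. Pictures are saved under pics/ and viewed, and the job is handed in when it is done.

Besides the shell and the picture viewer there is one more tool, called after "Request:" as name([rows], argument=value, ...), one row to a line, values as JSON. carry_out: Moves the arm, as the interface text tells. Its arguments: {"type":"object","properties":{"moves":{"type":"array"},"jaw":{"type":"number"}},"required":["moves"]}

```bash
ls; mkdir -p pics; python3 - <<'E'
from station import state, optics, job, manip
import cv2
s=state()
for k,v in s.items(): print(k,v)
print(manip.hold_point_z)
for n in("top","side"):
    f=optics.grab_frame(n); cv2.imwrite(f"pics/{n}0.png",f["img"][:,:,::-1]); print(f["K"],f["R"],f["t"])
E
```

```text
pics
clock 0.0
joint_pos [ 1.22010182  0.32183613 -0.0700592   1.45168127  0.02262303  1.3708236
 -0.05692618]
joint_velocities [-0.00182021  0.0018744  -0.00101809  0.0001536  -0.00142007 -0.00088409
  0.00120953]
effort [-2.88895499e-04 -4.91295254e+01 -4.04369496e-01 -3.12530100e+01
 -6.40480220e-02  4.38670255e-02  2.12813875e-04]
eef_pos [ 0.23161982 -0.60672508  0.22144967]
ee_rot [-3.13963508e+00  1.30817981e-04  3.64779542e-01]
contact_force [-0.84166992  0.33424575  0.11749718]
ft_torque [-0.0529262   0.00703797 -0.03695604]
width 0.08688758912333909
0.0187
[[602.69214266   0.         321.23198799]
 [  0.         602.69214266 245.21952079]
 [  0.           0.           1.        ]] [[ 0.06041514 -0.998156    0.00588224]
 [-0.97744281 -0.06035416 -0.20239299]
 [ 0.20237479  0.00647804 -0.97928672]] [0.04236416 0.50109954 1.84596179]
[[534.43355192   0.         322.94474077]
 [  0.         534.43355192 242.52633534]
 [  0.           0.           1.        ]] [[-0.93023884 -0.36642616  0.019687  ]
 [-0.16356821  0.36602711 -0.91611658]
 [ 0.3284831  -0.85542739 -0.40042831]] [0.45664968 0.11511957 1.32772847]
```

View pics/top0.png

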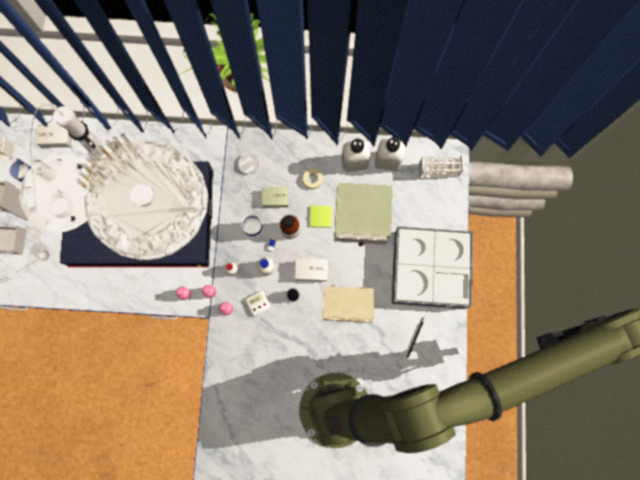

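View pics/side0.png

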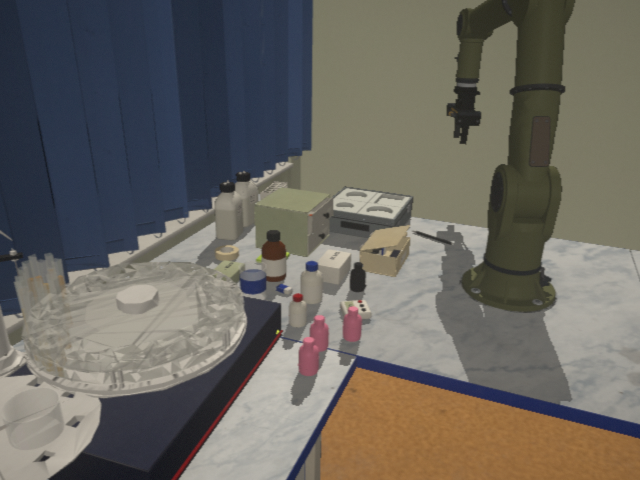

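```bash
python3 - <<'E'
import cv2
a=cv2.imread("pics/top0.png"); 
cv2.imwrite("pics/c1.png",cv2.resize(a[170:330,170:370],(800,640),interpolation=cv2.INTER_CUBIC)[:600])
cv2.imwrite("pics/c2.png",cv2.resize(a[215:315,380:480],(600,600),interpolation=cv2.INTER_CUBIC))
b=cv2.imread("pics/side0.png")
cv2.imwrite("pics/c3.png",cv2.resize(b[180:380,190:440],(750,600),interpolation=cv2.INTER_CUBIC))
E
```

```text
(no output)
```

View pics/c1.png

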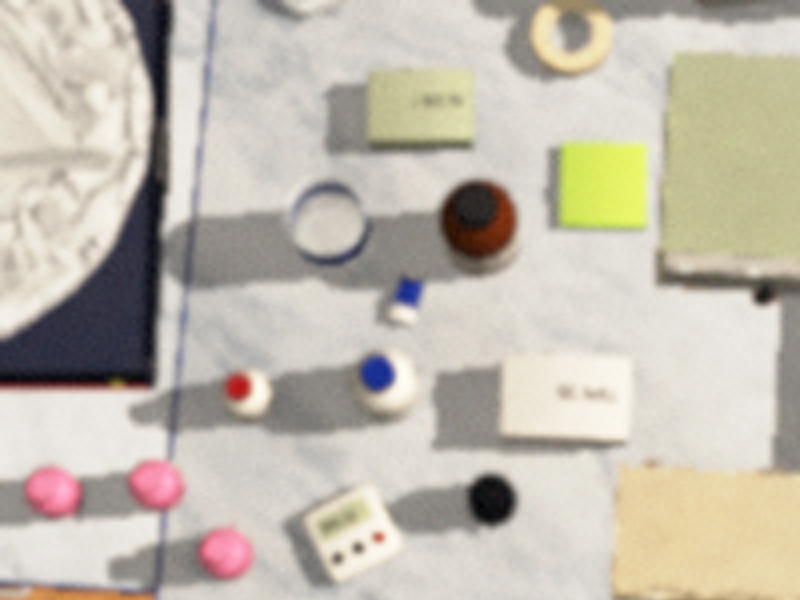

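View pics/c2.png

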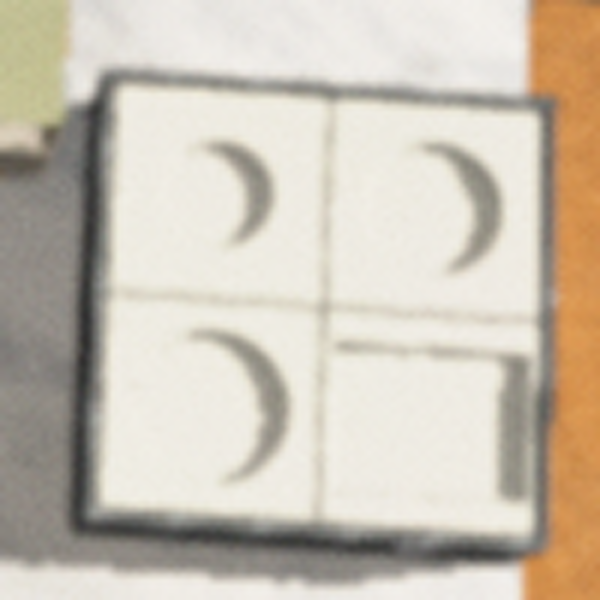

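View pics/c3.png

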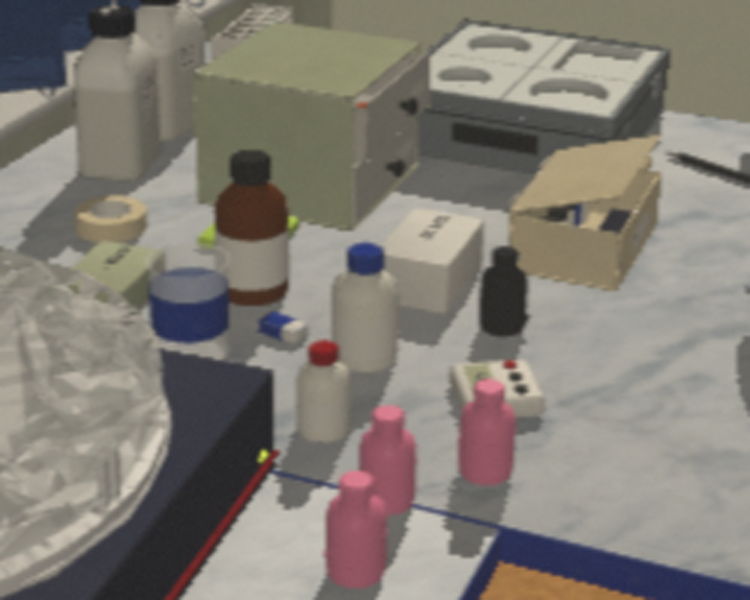

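```bash
cat > h.py <<'E'
import numpy as np, cv2
from station import state, optics, job, manip
def ray(f,u,v,z):
    d=f["R"].T@np.linalg.inv(f["K"])@np.array([u,v,1.]); c=-f["R"].T@f["t"]
    return (c+d*(z-c[2])/d[2])
def proj(f,X):
    p=f["K"]@(f["R"]@np.asarray(X)+f["t"]); return p[:2]/p[2]
def tri(f,a,g,b):
    # least squares of two rays
    A=np.zeros((3,3));y=np.zeros(3)
    for F,p in((f,a),(g,b)):
        d=F["R"].T@np.linalg.inv(F["K"])@np.array([*p,1.]);d/=np.linalg.norm(d);c=-F["R"].T@F["t"]
        P=np.eye(3)-np.outer(d,d);A+=P;y+=P@c
    return np.linalg.solve(A,y)
def blob(img,lo,hi,roi):
    x0,y0,x1,y1=roi; h=cv2.cvtColor(np.ascontiguousarray(img[y0:y1,x0:x1]),cv2.COLOR_RGB2HSV)
    m=cv2.inRange(h,np.array(lo),np.array(hi))
    n,l,st,c=cv2.connectedComponentsWithStats(m)
    if n<2: return None
    i=1+np.argmax(st[1:,4]); return c[i]+[x0,y0],st[i]+[x0,y0,0,0,0],(l==i)
E
python3 - <<'E'
from h import *
f=optics.grab_frame("top");g=optics.grab_frame("side")
print("cams",-f["R"].T@f["t"],-g["R"].T@g["t"])
I=f["img"];J=g["img"]
def cap(n,lo,hi,r1,r2,z):
    a=blob(I,lo,hi,r1);b=blob(J,lo,hi,r2); print(n,a[0],a[1],b[0],b[1]); 
    print("  topplane",ray(f,*a[0],z),"tri",tri(f,a[0],g,b[0]))
I2=np.concatenate
cap("red",(0,150,80),(8,255,255),(215,255,245,285),(280,285,315,305),.068)
# red wraps
cap("blue",(110,120,50),(130,255,255),(250,250,285,275),(300,255,325,275),.093)
cap("amber",(0,0,0),(179,255,60),(280,208,300,224),(262,225,285,242),.122)
for n,lo,hi,r in (("carton",(25,40,90),(45,255,255),(255,180,300,215)),):
    a=blob(I,lo,hi,r); c=cv2.findContours(a[2].astype(np.uint8),cv2.RETR_EXTERNAL,cv2.CHAIN_APPROX_NONE)[0][0]
    (u,v),wh,an=cv2.minAreaRect(c); print(n,a[0],a[1],wh,an,ray(f,*a[0],.03), ray(f,u+r[0],v+r[1],.03))
    bx=cv2.boxPoints(((u,v),wh,an)); print([ray(f,p[0]+r[0],p[1]+r[1],.03)[:2].round(4) for p in bx])
# tray plates
x0,y0,x1,y1=385,220,478,312
gray=cv2.cvtColor(np.ascontiguousarray(I[y0:y1,x0:x1]),cv2.COLOR_RGB2GRAY)
print(gray[46,:]);print(gray[:,25]);print(gray[:,60])
E
```

```text
cams [0.11366058 0.06057126 1.9088957 ] [0.0074868  1.26096681 0.62813295]
red [228.95 266.15] [227 264   5   5  20] [297.525 296.8  ] [294 294   8   7  40]
  topplane [0.41048768 0.3537373  0.068     ] tri [0.41067547 0.35379255 0.06807551]
blue [263.75609756 263.        ] [261 260   7   7  41] [311.51470588 265.57352941] [307 262  10   9  68]
  topplane [0.42270884 0.24456472 0.093     ] tri [0.42374728 0.24502122 0.090271  ]
amber [287.46753247 220.14285714] [281 216  13   8  77] [273.07751938 236.01550388] [267 231  13  11 129]
  topplane [0.5546083  0.17999629 0.122     ] tri [0.55496741 0.17998741 0.11620312]
carton [274.4626556  196.73858921] [262 187  26  20 482] (19.0, 25.0) 90.0 [0.65251144 0.23372612 0.03      ] [0.65331842 0.23366656 0.03      ]
[array([0.6827, 0.2766]), array([0.6878, 0.1956]), array([0.6241, 0.191 ]), array([0.6191, 0.2715])]
[141 143 140 145 144 142 135 114  73  53  92 135 177 214 232 236 235 234
 235 236 235 235 235 237 233 233 232 232 233 231 231 231 230 227 229 229
 228 228 229 228 226 224 222 224 222 218 217 206 184 187 206 213 212 211
 217 215 213
[... 197 characters left out ...]
235 234 234 234 234 236
 235 233 233 235 235 235 235 235 234 234 234 236 236 235 236 236 236 235
 235 235 234 236 236 235 236 224 214 226 233 236 234 234 226 227 232 235
 235 236 236 235 235 236 235 235 236 236 236 236 235 236 236 235 236 236
 236 237 236 235 236 236 233 223 188 156 124  77  70  99 121 129 133 148
 187 230]
[232 231 231 232 233 232 234 230 219 182 144 154 205 231 238 236 234 235
 235 235 235 235 234 234 236 233 234 236 236 236 233 235 235 236 235 236
 235 234 237 235 234 234 236 234 236 229 215 215 229 234 233 231 215 203
 223 235 236 235 233 235 236 236 235 235 235 236 236 235 235 235 236 235
 235 236 234 235 234 234 235 236 236 234 208 152 109  85  70  97 124 139
 157 199]
```

```bash
python3 - <<'E'
from h import *
f=optics.grab_frame("top");g=optics.grab_frame("side");I=f["img"];J=g["img"]
a=blob(I,(0,0,0),(179,255,60),(278,206,302,240));print(a[0],a[1],ray(f,*a[0],.123))
b=blob(J,(0,0,0),(179,255,60),(262,225,285,246));print(b[0],b[1],tri(f,a[0],g,b[0]))
G=cv2.cvtColor(I,cv2.COLOR_RGB2GRAY)
# divider lines subpixel dark centroid
def mn(p,n): 
    p=p.astype(float);w=np.clip(np.median(p)-6-p,0,None);return n+(w*np.arange(len(p))).sum()/w.sum()
H=[(c,mn(G[260:272,c],260)) for c in list(range(402,428,3))+list(range(438,465,3))]
V=[(r,mn(G[r,428:441],428)) for r in list(range(238,260,3))+list(range(275,300,3))]
print(H);print(V)
H=np.array(H);V=np.array(V);ph=np.polyfit(H[:,0],H[:,1],1);pv=np.polyfit(V[:,0],V[:,1],1);print(ph,pv)
u=433.;
for _ in range(20): v=np.polyval(ph,u);u=np.polyval(pv,v)
C=ray(f,u,v,.071);print("cross",u,v,C)
for p in((405,np.polyval(ph,405)),(465,np.polyval(ph,465)),(np.polyval(pv,235),235),(np.polyval(pv,298),298)): print(ray(f,*p,.071))
out=I.copy()
for s,n in ((1,"small"),(1,"mid")):pass
C0=C
big=cv2.resize(I[170:320,250:480],None,fx=3.4,fy=3.4,interpolation=cv2.INTER_CUBIC)
def dr(X,col=(255,0,0)):
    p=(proj(f,X)-[250,170]+.5)*3.4-.5; cv2.circle(big,(int(p[0]),int(p[1])),2,col,-1)
import itertools
for (dx,dy,rad) in ((.0555,.0555,.0275),(.0555,-.0555,.0345),(-.0555,.0555,.0395)):
    for t in np.linspace(0,6.28,40): dr([C[0]+dx+rad*np.cos(t),C[1]+dy+rad*np.sin(t),.071])
for sx,sy in itertools.product((-1,1),(-1,1)):
    dr([C[0]-.0555+sx*.038,C[1]-.0555+sy*.05,.071]); dr([C[0]+sx*.119,C[1]+sy*.119,.074],(0,0,255))
cv2.imwrite("pics/d1.png",big[:,:,::-1])
cv2.imwrite("pics/d2.png",cv2.resize(I[180:214,255:299],None,fx=16,fy=16,interpolation=cv2.INTER_CUBIC)[:,:,::-1])
E
```

```text
[286.55633803 223.31690141] [281 216  13  18 142] [0.54425123 0.18198561 0.123     ]
[273.12307692 235.98461538] [267 231  13  11 130] [0.54854024 0.18346726 0.11761541]
[(402, np.float64(263.56)), (405, np.float64(263.6296296296296)), (408, np.float64(263.7818181818182)), (411, np.float64(267.37142857142857)), (414, np.float64(269.4508670520231)), (417, np.float64(270.0388349514563)), (420, np.float64(269.40625)), (423, np.float64(264.6744186046512)), (426, np.float64(265.1276595744681)), (438, np.float64(267.6507936507937)), (441, np.float64(266.1666666666667)), (444, np.float64(266.41509433962267)), (447, np.float64(266.7037037037037)), (450, np.float64(266.7837837837838)), (453, np.float64(266.82608695652175)), (456, np.float64(262.8666666666667)), (459, np.float64(267.56)), (462, np.float64(267.60714285714283))]
[(238, np.float64(434.3783783783784)), (241, np.float64(434.3333333333333)), (244, np.float64(434.05405405405406)), (247, np.float64(434.0)), (250, np.float64(433.6896551724138)), (253, np.float64(433.7142857142857)), (256, np.float64(433.72222222222223)), (259, np.float64(433.75)), (275, np.float64(433.2608695652174)), (278, np.float64(433.0)), (281, np.float64(429.8787878787879)), (284, np.float64(430.84)), (287, np.float64(432.4583333333333)), (290, np.float64(432.7142857142857)), (293, np.float64(432.6969696969697)), (296, np.float64(432.5625)), (299, np.float64(432.4146341463415))]
[1.28413161e-02 2.60875932e+02] [-4.03662113e-02  4.43881309e+02]
cross 433.12622322655295 266.4378424768222 [ 0.44788022 -0.27697277  0.071     ]
[ 0.44366248 -0.18997873  0.071     ]
[ 0.45266152 -0.37559064  0.071     ]
[ 0.54787795 -0.27865973  0.071     ]
[ 0.34962219 -0.27531515  0.071     ]
```

View pics/d1.png

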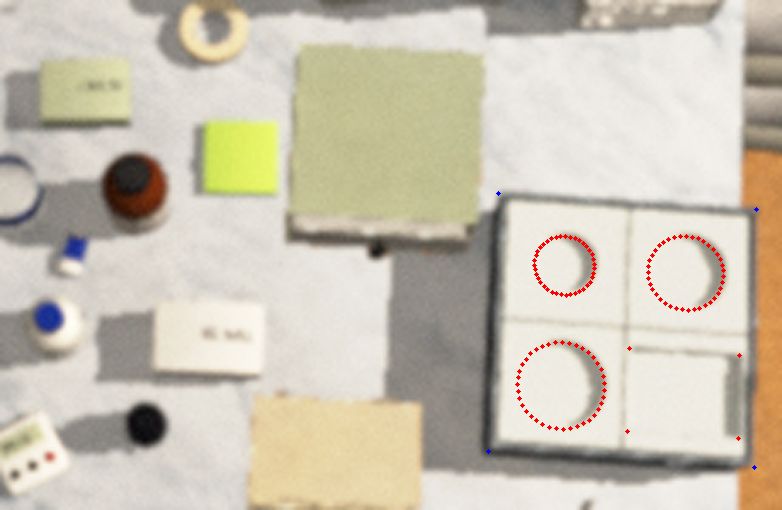

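View pics/d2.png

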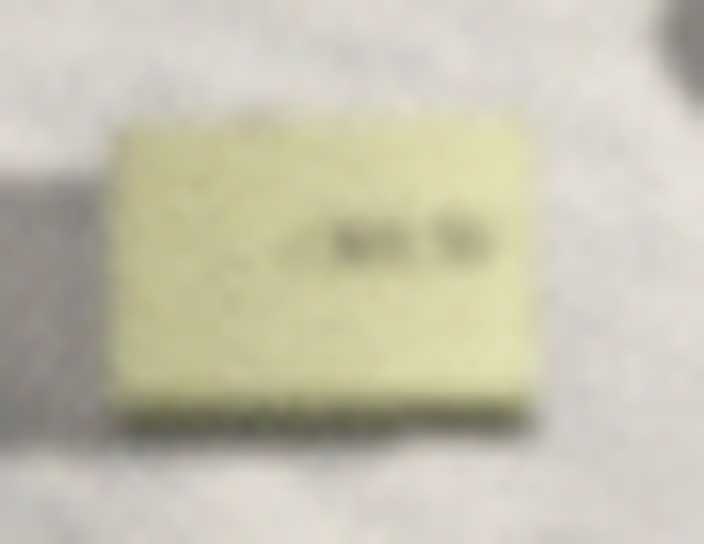

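```bash
python3 - <<'E'
from h import *
f=optics.grab_frame("top");g=optics.grab_frame("side")
c=ray(f,433.5,265.6,.071);print("cross",c)
a,b=ray(f,402,263.56,.071),ray(f,462,267.6,.071);print("H yaw",np.arctan2(*( (b-a)[:2]))) 
a,b=ray(f,434.38,238,.071),ray(f,432.4,299,.071);print("V",(a-b))
print("amber",ray(f,288,220.5,.123),tri(f,(288,220.5),g,(273.1,236)))
print("carton",ray(f,274.3,195.8,.03))
print(state()["clock"])
I=g["img"]; big=cv2.resize(I[180:260,310:430],None,fx=6,fy=6,interpolation=cv2.INTER_CUBIC)
C=c
for (dx,dy,rad) in ((.0555,.0555,.0275),(.0555,-.0555,.0345),(-.0555,.0555,.0395)):
    for t in np.linspace(0,6.28,40):
        p=(proj(g,[C[0]+dx+rad*np.cos(t),C[1]+dy+rad*np.sin(t),.071])-[310,180]+.5)*6; cv2.circle(big,(int(p[0]),int(p[1])),1,(255,0,0),-1)
cv2.imwrite("pics/d3.png",big[:,:,::-1])
E
```

```text
cross [ 0.45058212 -0.27806889  0.071     ]
H yaw -3.134779979483568
V [ 0.19160911 -0.00176551  0.        ]
amber [0.55334265 0.17822818 0.123     ] [0.55482086 0.17858673 0.11552912]
carton [0.65562456 0.23449137 0.03      ]
0.4
```

View pics/d3.png

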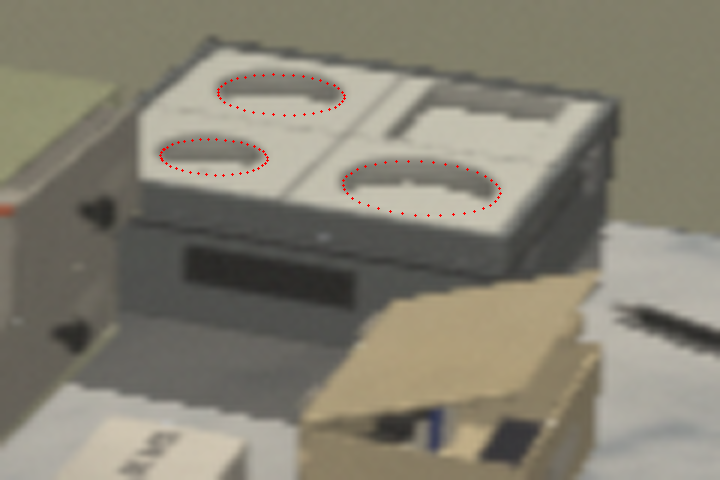

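Request:
carry_out([
  {"x":0.98,"y":-0.62,"z":-0.27,"rz":-0.768},
  {"x":0.98,"y":-0.62,"z":-0.27,"rz":-0.768},
  {"x":0.98,"y":-0.62,"z":-0.27,"rz":-0.768},
  {"x":0.98,"y":-0.62,"z":-0.27,"rz":-0.768},
  {"x":0.98,"y":-0.62,"z":-0.27,"rz":-0.768},
  {"x":0.98,"y":-0.62,"z":-0.27,"rz":-0.768},
  {"x":0.98,"y":-0.62,"z":-0.27,"rz":-0.768},
  {"x":0.98,"y":-0.62,"z":-0.27,"rz":-0.768},
  {"x":0.98,"y":-0.62,"z":-0.27,"rz":-0.768},
  {"x":0.98,"y":-0.62,"z":-0.27,"rz":-0.768},
], jaw=1)

```text
$.moves[0]: bad value
```

Request:
carry_out([
  {"x":0.98,"y":-0.62,"z":-0.27,"rx":0,"ry":0,"rz":-0.768},
  {"x":0.98,"y":-0.62,"z":-0.27,"rx":0,"ry":0,"rz":-0.768},
  {"x":0.98,"y":-0.62,"z":-0.27,"rx":0,"ry":0,"rz":-0.768},
  {"x":0.98,"y":-0.62,"z":-0.27,"rx":0,"ry":0,"rz":-0.768},
  {"x":0.98,"y":-0.62,"z":-0.27,"rx":0,"ry":0,"rz":-0.768},
  {"x":0.98,"y":-0.62,"z":-0.27,"rx":0,"ry":0,"rz":-0.768},
  {"x":0.98,"y":-0.62,"z":-0.27,"rx":0,"ry":0,"rz":-0.768},
  {"x":0.98,"y":-0.62,"z":-0.27,"rx":0,"ry":0,"rz":-0.768},
  {"x":0.98,"y":-0.62,"z":-0.27,"rx":0,"ry":0,"rz":-0.768},
  {"x":0.98,"y":-0.62,"z":-0.27,"rx":0,"ry":0,"rz":-0.768},
], jaw=1)

```text
clock: 1.23
eef_pos: [0.4454, -0.3218, 0.3057]
ee_rot: [3.137, -0.0, 1.588]
contact_force: [0.4, 1.0, 0.7]
width: 0.0873
```

Request:
carry_out([
  {"x":1,"y":0.22,"z":0,"rx":0,"ry":0,"rz":0.01},
  {"x":1,"y":0.22,"z":0,"rx":0,"ry":0,"rz":0.01},
  {"x":1,"y":0.22,"z":0,"rx":0,"ry":0,"rz":0.01},
  {"x":1,"y":0.22,"z":0,"rx":0,"ry":0,"rz":0.01},
  {"x":1,"y":0.22,"z":0,"rx":0,"ry":0,"rz":0.01},
  {"x":1,"y":0.22,"z":0,"rx":0,"ry":0,"rz":0.01},
  {"x":1,"y":0.22,"z":0,"rx":0,"ry":0,"rz":0.01},
  {"x":1,"y":0.22,"z":0,"rx":0,"ry":0,"rz":0.01},
  {"x":1,"y":0.22,"z":0,"rx":0,"ry":0,"rz":0.01},
])

```text
clock: 1.98
eef_pos: [0.5067, -0.0131, 0.3069]
ee_rot: [3.135, -0.003, 1.583]
contact_force: [-0.5, 0.3, -0.3]
width: 0.0869
```

Request:
carry_out([
  {"x":1,"y":-0.2,"z":0,"rx":0,"ry":0,"rz":0},
  {"x":1,"y":-0.2,"z":0,"rx":0,"ry":0,"rz":0},
  {"x":1,"y":-0.2,"z":0,"rx":0,"ry":0,"rz":0},
  {"x":1,"y":-0.2,"z":0,"rx":0,"ry":0,"rz":0},
  {"x":1,"y":-0.2,"z":0,"rx":0,"ry":0,"rz":0},
  {"x":1,"y":-0.2,"z":0,"rx":0,"ry":0,"rz":0},
  {"x":1,"y":-0.2,"z":0,"rx":0,"ry":0,"rz":0},
  {"x":1,"y":-0.2,"z":0,"rx":0,"ry":0,"rz":0},
  {"x":1,"y":-0.2,"z":0,"rx":0,"ry":0,"rz":0},
])

```text
clock: 2.73
eef_pos: [0.4402, 0.2918, 0.3078]
ee_rot: [3.135, -0.006, 1.593]
contact_force: [-0.6, 0.2, 0.2]
width: 0.0869
```

Request:
carry_out([
  {"x":0.21,"y":-0.095,"z":0.6,"rx":0.004,"ry":0,"rz":0.013},
  {"x":0.21,"y":-0.095,"z":0.6,"rx":0.004,"ry":0,"rz":0.013},
  {"x":0.21,"y":-0.095,"z":0.6,"rx":0.004,"ry":0,"rz":0.013},
  {"x":0.21,"y":-0.095,"z":0.6,"rx":0.004,"ry":0,"rz":0.013},
  {"x":0.21,"y":-0.095,"z":0.6,"rx":0.004,"ry":0,"rz":0.013},
  {"x":0.21,"y":-0.095,"z":0.6,"rx":0.004,"ry":0,"rz":0.013},
  {"x":0.21,"y":-0.095,"z":0.6,"rx":0.004,"ry":0,"rz":0.013},
  {"x":0.21,"y":-0.095,"z":0.6,"rx":0.004,"ry":0,"rz":0.013},
])

```text
clock: 3.4
eef_pos: [0.4133, 0.3546, 0.1295]
ee_rot: [3.14, -0.006, 1.57]
contact_force: [0.2, 0.3, 0.0]
width: 0.0872
```

```bash
python3 - <<'E'
from h import *
f=optics.grab_frame("side")["img"];cv2.imwrite("pics/e1.png",cv2.resize(f[180:380,220:420],(600,600))[:,:,::-1])
E
```

```text
(no output)
```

View pics/e1.png

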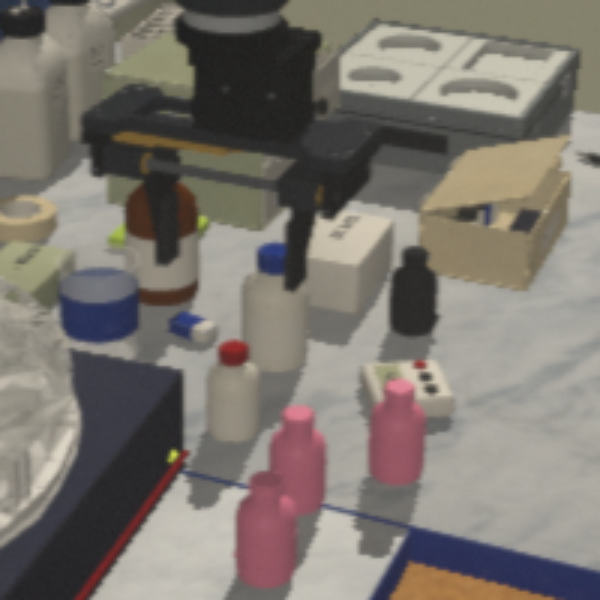

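The white bottle with the red cap (crop (233,392)) lies centred below the open fingers. Pink ones and the black one are the look-alikes. Descending and gripping.

Request:
carry_out([
  {"x":0,"y":-0.009,"z":0.15,"rx":0,"ry":0,"rz":0},
  {"x":0,"y":-0.009,"z":0.25,"rx":0,"ry":0,"rz":0},
  {"x":0,"y":-0.009,"z":0.32,"rx":0,"ry":0,"rz":0},
  {"x":0,"y":-0.009,"z":0.373,"rx":0,"ry":0,"rz":0},
  {"x":0,"y":-0.009,"z":0.373,"rx":0,"ry":0,"rz":0},
  {"x":0,"y":-0.009,"z":0.373,"rx":0,"ry":0,"rz":0},
  {"x":0,"y":-0.009,"z":0.373,"rx":0,"ry":0,"rz":0},
])

```text
clock: 4.03
eef_pos: [0.4133, 0.3562, 0.0203]
ee_rot: [3.135, -0.009, 1.569]
contact_force: [0.3, -0.3, 0.0]
width: 0.0872
```

Request:
carry_out([
  {"x":0,"y":0,"z":0,"rx":0,"ry":0,"rz":0},
  {"x":0,"y":0,"z":0,"rx":0,"ry":0,"rz":0},
  {"x":0,"y":0,"z":0,"rx":0,"ry":0,"rz":0},
  {"x":0,"y":0,"z":0,"rx":0,"ry":0,"rz":0},
  {"x":0,"y":0,"z":0,"rx":0,"ry":0,"rz":0},
  {"x":0,"y":0,"z":0,"rx":0,"ry":0,"rz":0},
  {"x":0,"y":0,"z":0,"rx":0,"ry":0,"rz":0},
  {"x":0,"y":0,"z":0,"rx":0,"ry":0,"rz":0},
  {"x":0,"y":0,"z":0,"rx":0,"ry":0,"rz":0},
  {"x":0,"y":0,"z":0,"rx":0,"ry":0,"rz":0},
], jaw=-1)

```text
clock: 4.87
eef_pos: [0.4132, 0.3562, 0.0203]
ee_rot: [3.136, -0.009, 1.569]
contact_force: [-0.0, -0.3, -0.4]
width: 0.0369
```

Request:
carry_out([
  {"x":0,"y":0,"z":-0.1,"rx":0,"ry":0,"rz":0},
  {"x":0,"y":0,"z":-0.3,"rx":0,"ry":0,"rz":0},
  {"x":0,"y":0,"z":-0.5,"rx":0,"ry":0,"rz":0},
  {"x":0,"y":0,"z":-0.7,"rx":0,"ry":0,"rz":0},
  {"x":0,"y":0,"z":-0.85,"rx":0,"ry":0,"rz":0},
  {"x":-0.1,"y":0.1,"z":-0.85,"rx":0,"ry":0,"rz":0},
  {"x":-0.3,"y":0.2,"z":-0.85,"rx":0,"ry":0,"rz":0},
  {"x":-0.5,"y":0.28,"z":-0.85,"rx":0,"ry":0,"rz":0},
  {"x":-0.6,"y":0.3,"z":-0.85,"rx":0,"ry":0,"rz":0},
])

```text
clock: 5.62
eef_pos: [0.4827, 0.2252, 0.2715]
ee_rot: [3.133, -0.009, 1.57]
contact_force: [1.5, 0.6, -0.3]
width: 0.0374
```

Request:
carry_out([
  {"x":-1,"y":0.1,"z":0,"rx":0,"ry":0,"rz":0},
  {"x":-1,"y":0.1,"z":0,"rx":0,"ry":0,"rz":0},
  {"x":-1,"y":0.1,"z":0,"rx":0,"ry":0,"rz":0},
  {"x":-1,"y":0.1,"z":0,"rx":0,"ry":0,"rz":0},
  {"x":-1,"y":0.1,"z":0,"rx":0,"ry":0,"rz":0},
  {"x":-1,"y":0.1,"z":0,"rx":0,"ry":0,"rz":0},
  {"x":-1,"y":0.1,"z":0,"rx":0,"ry":0,"rz":0},
  {"x":-1,"y":0.1,"z":0,"rx":0,"ry":0,"rz":0},
])

```text
clock: 6.28
eef_pos: [0.5119, -0.0837, 0.2681]
ee_rot: [3.134, -0.006, 1.56]
contact_force: [0.1, -1.4, -1.1]
width: 0.037
```

Request:
carry_out([
  {"x":-0.2,"y":-0.02,"z":0.1,"rx":0.004,"ry":0,"rz":-0.007},
  {"x":-0.4,"y":-0.02,"z":0.2,"rx":0.004,"ry":0,"rz":-0.007},
  {"x":-0.463,"y":-0.02,"z":0.25,"rx":0.004,"ry":0,"rz":-0.007},
  {"x":-0.463,"y":-0.02,"z":0.25,"rx":0.004,"ry":0,"rz":-0.007},
  {"x":-0.463,"y":-0.02,"z":0.25,"rx":0.004,"ry":0,"rz":-0.007},
  {"x":-0.463,"y":-0.02,"z":0.25,"rx":0.004,"ry":0,"rz":-0.007},
  {"x":-0.463,"y":-0.02,"z":0.25,"rx":0.004,"ry":0,"rz":-0.007},
  {"x":-0.463,"y":-0.02,"z":0.25,"rx":0.004,"ry":0,"rz":-0.007},
])

```text
clock: 6.95
eef_pos: [0.5059, -0.2202, 0.193]
ee_rot: [3.139, -0.006, 1.574]
contact_force: [0.6, -0.2, -0.3]
width: 0.0376
```

```bash
python3 - <<'E'
from h import *
f=optics.grab_frame("side")["img"];cv2.imwrite("pics/e2.png",cv2.resize(f[60:260,280:480],(600,600))[:,:,::-1])
s=state();print(s["eef_pos"],s["contact_force"])
E
```

```text
[ 0.50602986 -0.22022387  0.19320961] [ 0.11274912 -0.0942215  -0.63480861]
```

View pics/e2.png

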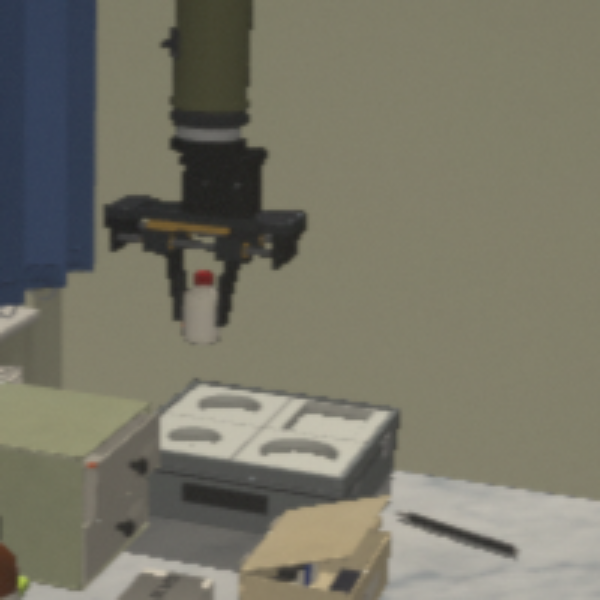

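Request:
carry_out([
  {"x":0,"y":0,"z":0.12,"rx":0,"ry":0,"rz":0},
  {"x":0,"y":0,"z":0.22,"rx":0,"ry":0,"rz":0},
  {"x":0,"y":0,"z":0.3,"rx":0,"ry":0,"rz":0},
  {"x":0,"y":0,"z":0.34,"rx":0,"ry":0,"rz":0},
  {"x":0,"y":0,"z":0.36,"rx":0,"ry":0,"rz":0},
  {"x":0,"y":0,"z":0.37,"rx":0,"ry":0,"rz":0},
  {"x":0,"y":0,"z":0.37,"rx":0,"ry":0,"rz":0},
  {"x":0,"y":0,"z":0.37,"rx":0,"ry":0,"rz":0},
])

```text
clock: 7.67
eef_pos: [0.5075, -0.2199, 0.0837]
ee_rot: [3.136, -0.005, 1.574]
contact_force: [-0.2, 0.9, -1.6]
width: 0.0372
```

Request:
carry_out([
  {"x":0,"y":0,"z":0.01,"rx":0,"ry":0,"rz":0},
  {"x":0,"y":0,"z":0.01,"rx":0,"ry":0,"rz":0},
  {"x":0,"y":0,"z":0.01,"rx":0,"ry":0,"rz":0},
])

```text
clock: 7.92
eef_pos: [0.508, -0.2201, 0.0814]
ee_rot: [3.135, -0.004, 1.574]
contact_force: [0.4, -0.8, -0.6]
width: 0.0373
```

Request:
carry_out([
  {"x":0,"y":0,"z":0,"rx":0,"ry":0,"rz":0},
  {"x":0,"y":0,"z":0,"rx":0,"ry":0,"rz":0},
  {"x":0,"y":0,"z":0,"rx":0,"ry":0,"rz":0},
  {"x":0,"y":0,"z":0,"rx":0,"ry":0,"rz":0},
  {"x":0,"y":0,"z":0,"rx":0,"ry":0,"rz":0},
], jaw=1)

```text
clock: 8.33
eef_pos: [0.508, -0.2201, 0.0814]
ee_rot: [3.135, -0.004, 1.574]
contact_force: [0.5, 0.1, 0.8]
width: 0.0627
```

Request:
carry_out([
  {"x":0,"y":0,"z":-0.05,"rx":0,"ry":0,"rz":0},
  {"x":0,"y":0,"z":-0.15,"rx":0,"ry":0,"rz":0},
  {"x":0,"y":0,"z":-0.3,"rx":0,"ry":0,"rz":0},
  {"x":0,"y":0,"z":-0.5,"rx":0,"ry":0,"rz":0},
  {"x":0,"y":0,"z":-0.6,"rx":0,"ry":0,"rz":0},
  {"x":0.2,"y":0,"z":-0.6,"rx":0,"ry":0,"rz":0},
  {"x":0.4,"y":0,"z":-0.6,"rx":0,"ry":0,"rz":0},
  {"x":0.6,"y":0.1,"z":-0.6,"rx":0,"ry":0,"rz":0},
  {"x":0.8,"y":0.15,"z":-0.6,"rx":0,"ry":0,"rz":0},
])

```text
clock: 9.08
eef_pos: [0.5298, -0.0568, 0.2626]
ee_rot: [3.134, -0.002, 1.572]
contact_force: [1.1, -0.8, -0.4]
width: 0.0875
```

```bash
python3 - <<'E'
from h import *
for n,r in (("side",(60,260,280,480)),("top",(200,320,360,480))):
    f=optics.grab_frame(n)["img"];cv2.imwrite(f"pics/e3{n}.png",cv2.resize(f[r[0]:r[1],r[2]:r[3]],(600,600))[:,:,::-1])
E
```

```text
(no output)
```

View pics/e3side.png

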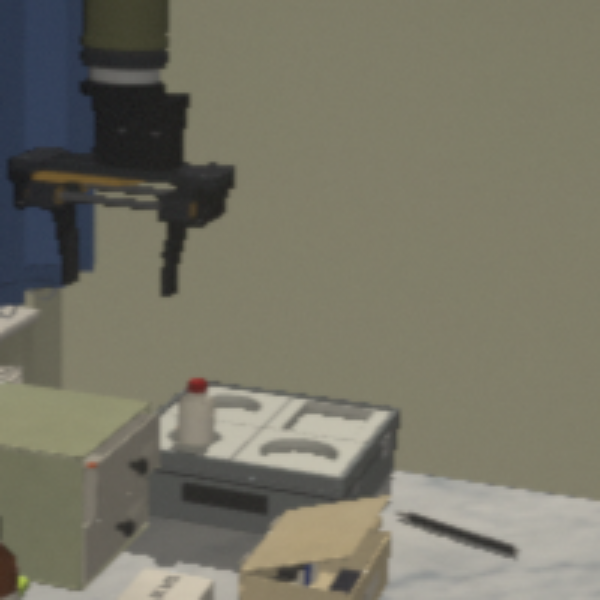

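View pics/e3top.png

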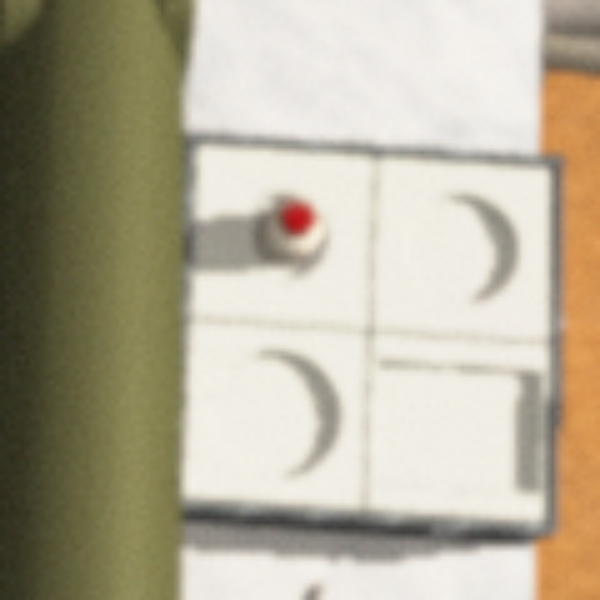

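The small bottle stands upright in its pocket (side crop (197,420), top crop (295,235)). Next is the brown bottle.

Request:
carry_out([
  {"x":0.3,"y":0.04,"z":0,"rx":0,"ry":0,"rz":0},
  {"x":0.6,"y":0.08,"z":0,"rx":0,"ry":0,"rz":0},
  {"x":0.784,"y":0.078,"z":0,"rx":0.004,"ry":0,"rz":0},
  {"x":0.784,"y":0.078,"z":0.1,"rx":0.004,"ry":0,"rz":0},
  {"x":0.784,"y":0.078,"z":0.28,"rx":0.004,"ry":0,"rz":0},
  {"x":0.784,"y":0.078,"z":0.28,"rx":0.004,"ry":0,"rz":0},
  {"x":0.784,"y":0.078,"z":0.28,"rx":0.004,"ry":0,"rz":0},
  {"x":0.784,"y":0.078,"z":0.28,"rx":0.004,"ry":0,"rz":0},
  {"x":0.784,"y":0.078,"z":0.28,"rx":0.004,"ry":0,"rz":0},
])

```text
clock: 9.93
eef_pos: [0.5503, 0.1884, 0.1795]
ee_rot: [3.142, -0.007, 1.59]
contact_force: [0.2, -0.2, 1.0]
width: 0.0868
```

```bash
python3 - <<'E'
from h import *
f=optics.grab_frame("side")["img"];cv2.imwrite("pics/e4.png",cv2.resize(f[130:330,190:390],(600,600))[:,:,::-1])
E
```

```text
(no output)
```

View pics/e4.png

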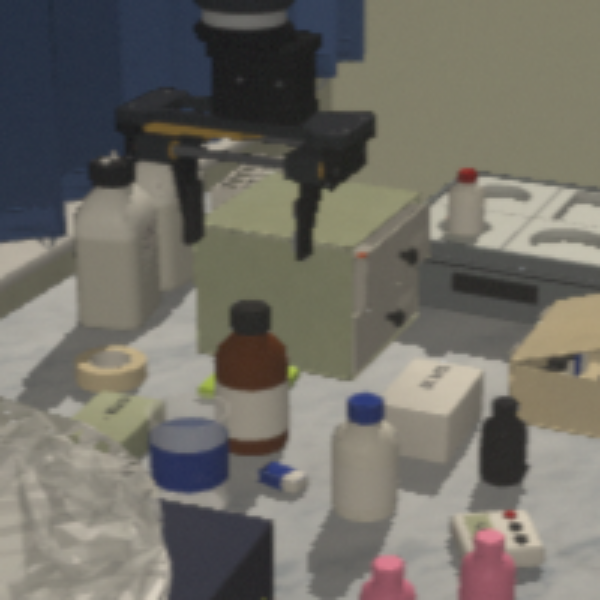

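Request:
carry_out([
  {"x":-0.033,"y":0.013,"z":0.05,"rx":0,"ry":0,"rz":0.012},
  {"x":-0.033,"y":0.013,"z":0.1,"rx":0,"ry":0,"rz":0.012},
  {"x":-0.033,"y":0.013,"z":0.18,"rx":0,"ry":0,"rz":0.012},
  {"x":-0.033,"y":0.013,"z":0.26,"rx":0,"ry":0,"rz":0.012},
  {"x":-0.033,"y":0.013,"z":0.34,"rx":0,"ry":0,"rz":0.012},
  {"x":-0.033,"y":0.013,"z":0.38,"rx":0,"ry":0,"rz":0.012},
  {"x":-0.033,"y":0.013,"z":0.4,"rx":0,"ry":0,"rz":0.012},
  {"x":-0.033,"y":0.013,"z":0.4,"rx":0,"ry":0,"rz":0.012},
  {"x":-0.033,"y":0.013,"z":0.4,"rx":0,"ry":0,"rz":0.012},
])

```text
clock: 10.73
eef_pos: [0.5569, 0.1776, 0.0619]
ee_rot: [3.138, -0.007, 1.567]
contact_force: [0.2, -0.0, 0.3]
width: 0.0867
```

Request:
carry_out([
  {"x":0,"y":0,"z":0,"rx":0,"ry":0,"rz":0},
  {"x":0,"y":0,"z":0,"rx":0,"ry":0,"rz":0},
  {"x":0,"y":0,"z":0,"rx":0,"ry":0,"rz":0},
  {"x":0,"y":0,"z":0,"rx":0,"ry":0,"rz":0},
  {"x":0,"y":0,"z":0,"rx":0,"ry":0,"rz":0},
  {"x":0,"y":0,"z":0,"rx":0,"ry":0,"rz":0},
  {"x":0,"y":0,"z":0,"rx":0,"ry":0,"rz":0},
  {"x":0,"y":0,"z":0,"rx":0,"ry":0,"rz":0},
  {"x":0,"y":0,"z":0,"rx":0,"ry":0,"rz":0},
], jaw=-1)

```text
clock: 11.48
eef_pos: [0.5566, 0.1778, 0.0622]
ee_rot: [3.138, -0.007, 1.568]
contact_force: [-3.1, -0.9, 4.5]
width: 0.0616
```

```bash
python3 - <<'E'
from h import *
f=optics.grab_frame("side")["img"];cv2.imwrite("pics/e5.png",cv2.resize(f[180:300,230:350],(600,600))[:,:,::-1])
E
```

View pics/e5.png

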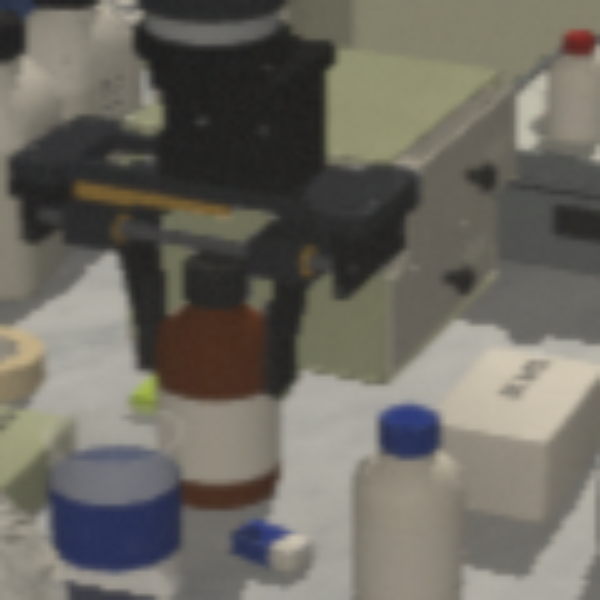

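Request:
carry_out([
  {"x":0,"y":0,"z":-0.05,"rx":0,"ry":0,"rz":0},
  {"x":0,"y":0,"z":-0.12,"rx":0,"ry":0,"rz":0},
  {"x":0,"y":0,"z":-0.2,"rx":0,"ry":0,"rz":0},
  {"x":0,"y":0,"z":-0.3,"rx":0,"ry":0,"rz":0},
  {"x":0,"y":0,"z":-0.4,"rx":0,"ry":0,"rz":0},
  {"x":0,"y":0,"z":-0.5,"rx":0,"ry":0,"rz":0},
  {"x":0,"y":0,"z":-0.6,"rx":0,"ry":0,"rz":0},
  {"x":0,"y":0,"z":-0.67,"rx":0,"ry":0,"rz":0},
  {"x":0,"y":0,"z":-0.67,"rx":0,"ry":0,"rz":0},
])

```text
clock: 12.28
eef_pos: [0.5581, 0.1774, 0.2673]
ee_rot: [3.131, -0.008, 1.567]
contact_force: [0.2, 0.7, -2.4]
width: 0.0613
```

```bash
python3 - <<'E'
from h import *
f=optics.grab_frame("side")["img"];cv2.imwrite("pics/e6.png",cv2.resize(f[80:280,190:390],(600,600))[:,:,::-1])
E
```

```text
(no output)
```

View pics/e6.png

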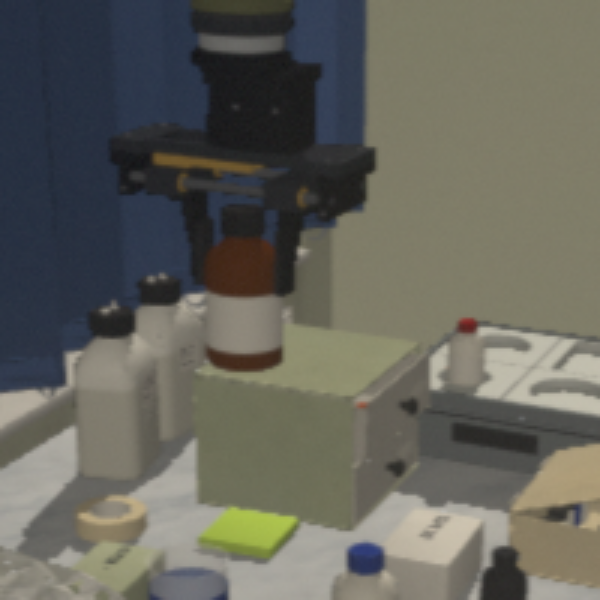

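Request:
carry_out([
  {"x":-0.12,"y":-0.02,"z":0,"rx":0,"ry":0,"rz":0},
  {"x":-0.24,"y":-0.04,"z":0,"rx":0,"ry":0,"rz":0},
  {"x":-0.36,"y":-0.06,"z":0,"rx":0,"ry":0,"rz":0},
  {"x":-0.48,"y":-0.08,"z":0,"rx":0.004,"ry":0,"rz":0},
  {"x":-0.6,"y":-0.1,"z":0,"rx":0.004,"ry":0,"rz":0},
  {"x":-0.72,"y":-0.14,"z":0,"rx":0.004,"ry":0,"rz":0},
  {"x":-0.84,"y":-0.18,"z":0,"rx":0.004,"ry":0,"rz":0},
  {"x":-0.92,"y":-0.22,"z":0,"rx":0.004,"ry":0,"rz":0},
])

```text
clock: 13.0
eef_pos: [0.4876, -0.1035, 0.259]
ee_rot: [-3.139, -0.007, 1.563]
contact_force: [0.2, -1.2, -4.4]
width: 0.0612
```

Request:
carry_out([
  {"x":-0.1,"y":-0.08,"z":0,"rx":0,"ry":0,"rz":0},
  {"x":-0.2,"y":-0.16,"z":0,"rx":0,"ry":0,"rz":-0.004},
  {"x":-0.3,"y":-0.24,"z":0,"rx":0,"ry":0,"rz":-0.004},
  {"x":-0.38,"y":-0.3,"z":0,"rx":0,"ry":0,"rz":-0.004},
  {"x":-0.397,"y":-0.308,"z":0,"rx":0,"ry":0,"rz":-0.004},
  {"x":-0.397,"y":-0.308,"z":0.05,"rx":0,"ry":0,"rz":-0.004},
  {"x":-0.397,"y":-0.308,"z":0.1,"rx":0,"ry":0,"rz":-0.004},
  {"x":-0.397,"y":-0.308,"z":0.1,"rx":0,"ry":0,"rz":-0.004},
  {"x":-0.397,"y":-0.308,"z":0.1,"rx":0,"ry":0,"rz":-0.004},
])

```text
clock: 13.75
eef_pos: [0.3928, -0.2209, 0.2262]
ee_rot: [-3.135, -0.01, 1.569]
contact_force: [-0.3, 0.1, -3.8]
width: 0.0617
```

```bash
python3 - <<'E'
from h import *
f=optics.grab_frame("side")["img"];cv2.imwrite("pics/e7.png",cv2.resize(f[80:280,280:480],(600,600))[:,:,::-1])
s=state();print(s["eef_pos"],s["ee_rot"])
E
```

```text
[ 0.39370496 -0.22126914  0.22736015] [-3.13682352 -0.00853559  1.56954402]
```

View pics/e7.png

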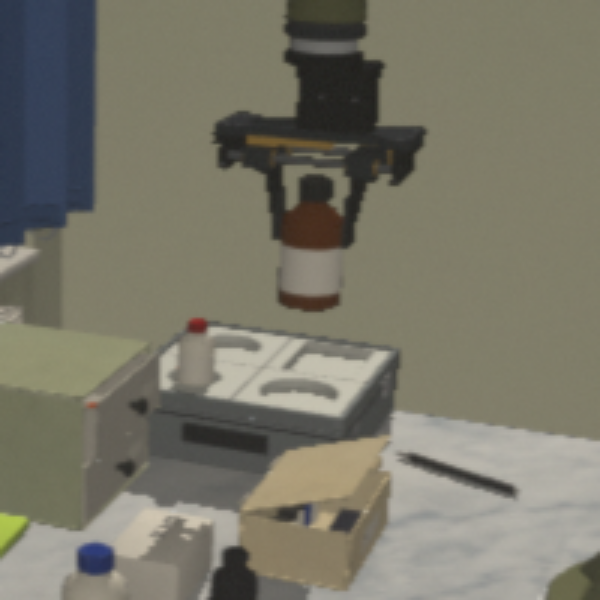

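Request:
carry_out([
  {"x":-0.004,"y":0.004,"z":0.07,"rx":0,"ry":0,"rz":0},
  {"x":-0.004,"y":0.004,"z":0.15,"rx":0,"ry":0,"rz":0},
  {"x":-0.004,"y":0.004,"z":0.23,"rx":0,"ry":0,"rz":0},
  {"x":-0.004,"y":0.004,"z":0.28,"rx":0,"ry":0,"rz":0},
  {"x":-0.004,"y":0.004,"z":0.32,"rx":0,"ry":0,"rz":0},
  {"x":-0.004,"y":0.004,"z":0.34,"rx":0,"ry":0,"rz":0},
  {"x":-0.004,"y":0.004,"z":0.343,"rx":0,"ry":0,"rz":0},
  {"x":-0.004,"y":0.004,"z":0.343,"rx":0,"ry":0,"rz":0},
  {"x":-0.004,"y":0.004,"z":0.343,"rx":0,"ry":0,"rz":0},
])

```text
clock: 14.55
eef_pos: [0.3952, -0.222, 0.1255]
ee_rot: [-3.138, -0.008, 1.57]
contact_force: [0.4, 0.3, -3.9]
width: 0.0616
```

Request:
carry_out([
  {"x":0,"y":0,"z":0.007,"rx":0,"ry":0,"rz":0},
  {"x":0,"y":0,"z":0.01,"rx":0,"ry":0,"rz":0},
  {"x":0,"y":0,"z":0.01,"rx":0,"ry":0,"rz":0},
])

```text
clock: 14.8
eef_pos: [0.3958, -0.2223, 0.1233]
ee_rot: [-3.14, -0.006, 1.57]
contact_force: [-1.2, 0.2, 0.7]
width: 0.0612
```

Request:
carry_out([
  {"x":0,"y":0,"z":0,"rx":0,"ry":0,"rz":0},
  {"x":0,"y":0,"z":0,"rx":0,"ry":0,"rz":0},
  {"x":0,"y":0,"z":0,"rx":0,"ry":0,"rz":0},
  {"x":0,"y":0,"z":0,"rx":0,"ry":0,"rz":0},
  {"x":0,"y":0,"z":0,"rx":0,"ry":0,"rz":0},
], jaw=1)

```text
clock: 15.22
eef_pos: [0.396, -0.2224, 0.1235]
ee_rot: [-3.14, -0.006, 1.57]
contact_force: [0.0, -0.2, -0.4]
width: 0.0841
```

Request:
carry_out([
  {"x":0,"y":0,"z":-0.05,"rx":0,"ry":0,"rz":0},
  {"x":0,"y":0,"z":-0.12,"rx":0,"ry":0,"rz":0},
  {"x":0,"y":0,"z":-0.24,"rx":0,"ry":0,"rz":0},
  {"x":0,"y":0,"z":-0.36,"rx":0,"ry":0,"rz":0},
  {"x":0,"y":0,"z":-0.46,"rx":0,"ry":0,"rz":0},
  {"x":0.1,"y":0.1,"z":-0.46,"rx":0,"ry":0,"rz":0},
  {"x":0.25,"y":0.2,"z":-0.46,"rx":0,"ry":0,"rz":0},
  {"x":0.4,"y":0.3,"z":-0.46,"rx":0,"ry":0,"rz":0},
  {"x":0.55,"y":0.4,"z":-0.46,"rx":0,"ry":0,"rz":0},
  {"x":0.7,"y":0.45,"z":-0.46,"rx":0,"ry":0,"rz":0},
])

```text
clock: 16.05
eef_pos: [0.5144, -0.0513, 0.2627]
ee_rot: [-3.141, -0.006, 1.568]
contact_force: [0.5, -1.1, 0.2]
width: 0.0868
```

```bash
python3 - <<'E'
from h import *
for n,r in (("side",(60,260,280,480)),("top",(200,320,360,480))):
    f=optics.grab_frame(n)["img"];cv2.imwrite(f"pics/e8{n}.png",cv2.resize(f[r[0]:r[1],r[2]:r[3]],(600,600))[:,:,::-1])
E
```

```text
(no output)
```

View pics/e8side.png

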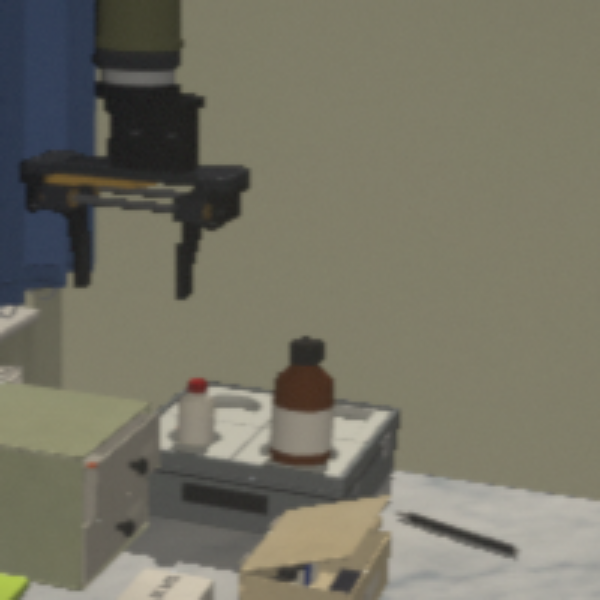

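View pics/e8top.png

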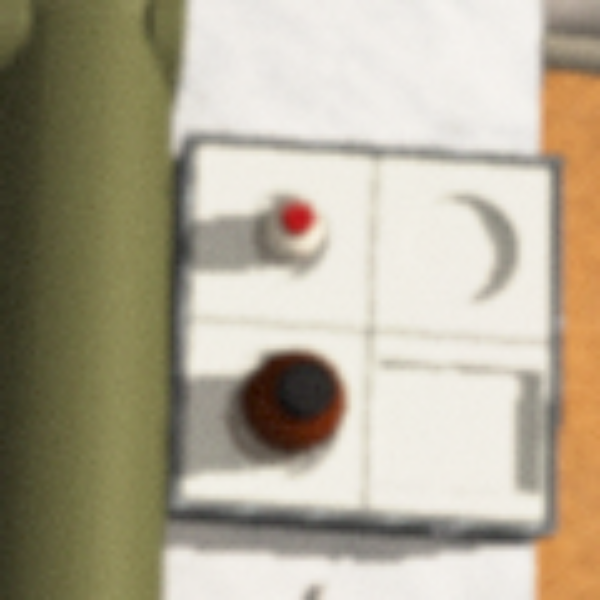

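```bash
python3 - <<'E'
from h import *
f=optics.grab_frame("top")
print(ray(f,170+330/4,170+222/4,.08),state()["eef_pos"])
E
```

```text
[0.54106875 0.29034289 0.08      ] [ 0.51398029 -0.0479695   0.26249782]
```

Request:
carry_out([
  {"x":0.3,"y":0.15,"z":0,"rx":0,"ry":0,"rz":-0.02},
  {"x":0.6,"y":0.3,"z":0,"rx":0,"ry":0,"rz":-0.033},
  {"x":0.88,"y":0.49,"z":0,"rx":0,"ry":0,"rz":-0.033},
  {"x":0.88,"y":0.49,"z":0.2,"rx":0,"ry":0,"rz":-0.033},
  {"x":0.88,"y":0.49,"z":0.4,"rx":0,"ry":0,"rz":-0.033},
  {"x":0.88,"y":0.49,"z":0.5,"rx":0,"ry":0,"rz":-0.033},
  {"x":0.88,"y":0.49,"z":0.5,"rx":0,"ry":0,"rz":-0.033},
  {"x":0.88,"y":0.49,"z":0.5,"rx":0,"ry":0,"rz":-0.033},
  {"x":0.88,"y":0.49,"z":0.5,"rx":0,"ry":0,"rz":-0.033},
  {"x":0.88,"y":0.49,"z":0.5,"rx":0,"ry":0,"rz":-0.033},
])

```text
clock: 17.03
eef_pos: [0.6563, 0.2203, 0.1072]
ee_rot: [-3.131, -0.008, 1.633]
contact_force: [-2.4, -0.1, -1.0]
width: 0.087
```

```bash
python3 - <<'E'
from h import *
f=optics.grab_frame("side")["img"];cv2.imwrite("pics/e9.png",cv2.resize(f[150:310,190:350],(600,600))[:,:,::-1])
E
```

```text
(no output)
```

View pics/e9.png

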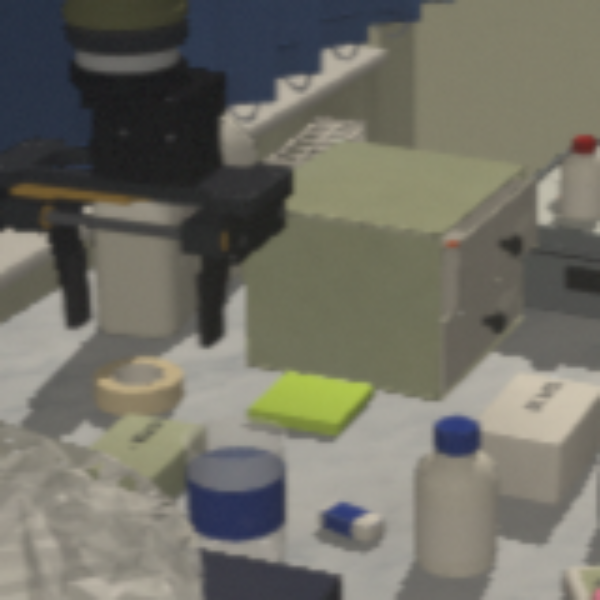

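Request:
carry_out([
  {"x":0,"y":0.015,"z":0.07,"rx":0,"ry":0,"rz":0.008},
  {"x":0,"y":0.015,"z":0.15,"rx":-0.004,"ry":0,"rz":0.008},
  {"x":0,"y":0.015,"z":0.23,"rx":-0.004,"ry":0,"rz":0.008},
  {"x":0,"y":0.015,"z":0.28,"rx":-0.004,"ry":0,"rz":0.008},
  {"x":0,"y":0.015,"z":0.31,"rx":-0.004,"ry":0,"rz":0.008},
  {"x":0,"y":0.015,"z":0.315,"rx":-0.004,"ry":0,"rz":0.008},
  {"x":0,"y":0.015,"z":0.315,"rx":-0.004,"ry":0,"rz":0.008},
  {"x":0,"y":0.015,"z":0.315,"rx":-0.004,"ry":0,"rz":0.008},
])

```text
clock: 17.75
eef_pos: [0.6619, 0.2194, 0.0173]
ee_rot: [3.141, -0.008, 1.619]
contact_force: [-0.3, 0.1, 0.6]
width: 0.0871
```

Request:
carry_out([
  {"x":0,"y":-0.005,"z":0.014,"rx":0,"ry":0,"rz":0},
  {"x":0,"y":-0.005,"z":0.014,"rx":0,"ry":0,"rz":0},
  {"x":0,"y":-0.005,"z":0.014,"rx":0,"ry":0,"rz":0},
])

```text
clock: 18.0
eef_pos: [0.6607, 0.2195, 0.0138]
ee_rot: [3.14, -0.008, 1.619]
contact_force: [-0.2, 0.3, -1.1]
width: 0.087
```

Request:
carry_out([
  {"x":0,"y":0,"z":0,"rx":0,"ry":0,"rz":0},
  {"x":0,"y":0,"z":0,"rx":0,"ry":0,"rz":0},
  {"x":0,"y":0,"z":0,"rx":0,"ry":0,"rz":0},
  {"x":0,"y":0,"z":0,"rx":0,"ry":0,"rz":0},
  {"x":0,"y":0,"z":0,"rx":0,"ry":0,"rz":0},
  {"x":0,"y":0,"z":0,"rx":0,"ry":0,"rz":0},
  {"x":0,"y":0,"z":0,"rx":0,"ry":0,"rz":0},
  {"x":0,"y":0,"z":0,"rx":0,"ry":0,"rz":0},
  {"x":0,"y":0,"z":0,"rx":0,"ry":0,"rz":0},
], jaw=-1)

```text
clock: 18.75
eef_pos: [0.6606, 0.2195, 0.0138]
ee_rot: [3.14, -0.008, 1.619]
contact_force: [-0.2, -0.6, 0.6]
width: 0.0601
```

Request:
carry_out([
  {"x":0,"y":0,"z":-0.05,"rx":0,"ry":0,"rz":0},
  {"x":0,"y":0,"z":-0.12,"rx":0,"ry":0,"rz":0},
  {"x":0,"y":0,"z":-0.2,"rx":0,"ry":0,"rz":0},
  {"x":0,"y":0,"z":-0.3,"rx":0,"ry":0,"rz":0},
  {"x":0,"y":0,"z":-0.4,"rx":0,"ry":0,"rz":0},
  {"x":0,"y":0,"z":-0.5,"rx":0,"ry":0,"rz":0},
  {"x":0,"y":0,"z":-0.6,"rx":0,"ry":0,"rz":0},
  {"x":0,"y":0,"z":-0.7,"rx":0,"ry":0,"rz":0},
  {"x":0,"y":0,"z":-0.8,"rx":0,"ry":0,"rz":0},
  {"x":0,"y":0,"z":-0.8,"rx":0,"ry":0,"rz":0},
])

```text
clock: 19.58
eef_pos: [0.6624, 0.2195, 0.2626]
ee_rot: [3.129, -0.011, 1.619]
contact_force: [0.7, 0.8, 0.8]
width: 0.0597
```

```bash
python3 - <<'E'
from h import *
f=optics.grab_frame("side")["img"];cv2.imwrite("pics/e10.png",cv2.resize(f[80:280,150:350],(600,600))[:,:,::-1])
E
```

```text
(no output)
```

View pics/e10.png

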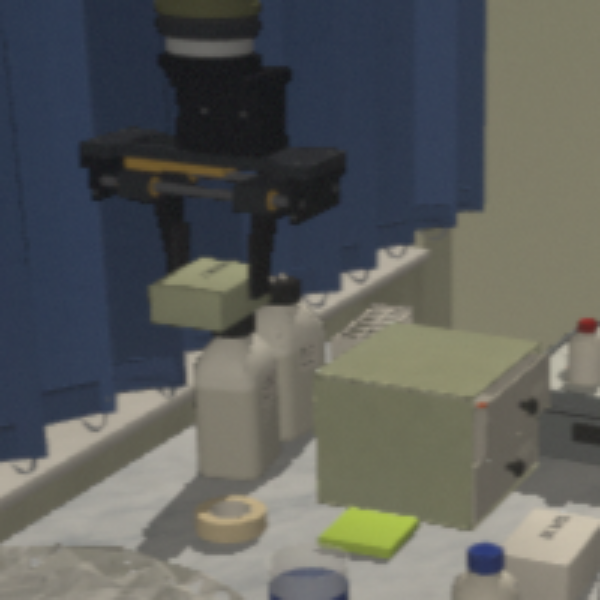

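Request:
carry_out([
  {"x":-0.13,"y":-0.05,"z":0,"rx":0,"ry":0,"rz":0.01},
  {"x":-0.26,"y":-0.1,"z":0,"rx":0,"ry":0,"rz":0.02},
  {"x":-0.39,"y":-0.15,"z":0,"rx":0,"ry":0,"rz":0.03},
  {"x":-0.52,"y":-0.2,"z":0,"rx":0.004,"ry":0,"rz":0.03},
  {"x":-0.65,"y":-0.25,"z":0,"rx":0.004,"ry":0,"rz":0.03},
  {"x":-0.78,"y":-0.3,"z":0,"rx":0.004,"ry":0,"rz":0.03},
  {"x":-0.9,"y":-0.35,"z":0,"rx":0.004,"ry":0,"rz":0.03},
  {"x":-1,"y":-0.4,"z":0,"rx":0.004,"ry":0,"rz":0.03},
])

```text
clock: 20.3
eef_pos: [0.5544, -0.0899, 0.2543]
ee_rot: [3.141, -0.01, 1.569]
contact_force: [1.1, -0.2, -0.9]
width: 0.0599
```

Request:
carry_out([
  {"x":-0.12,"y":-0.07,"z":0,"rx":0,"ry":0,"rz":0},
  {"x":-0.24,"y":-0.14,"z":0,"rx":0,"ry":0,"rz":0},
  {"x":-0.36,"y":-0.21,"z":0,"rx":0,"ry":0,"rz":0},
  {"x":-0.48,"y":-0.28,"z":0,"rx":0,"ry":0,"rz":0},
  {"x":-0.6,"y":-0.36,"z":0,"rx":0,"ry":0,"rz":0},
  {"x":-0.72,"y":-0.44,"z":0,"rx":0,"ry":0,"rz":0},
  {"x":-0.82,"y":-0.5,"z":0,"rx":0,"ry":0,"rz":0},
  {"x":-0.862,"y":-0.53,"z":0,"rx":0,"ry":0,"rz":0},
  {"x":-0.862,"y":-0.53,"z":0,"rx":0,"ry":0,"rz":0},
  {"x":-0.862,"y":-0.53,"z":0,"rx":0,"ry":0,"rz":0},
])

```text
clock: 21.13
eef_pos: [0.3939, -0.3485, 0.2509]
ee_rot: [3.141, -0.011, 1.567]
contact_force: [0.7, 0.6, -0.3]
width: 0.0596
```

Request:
carry_out([
  {"x":0,"y":0,"z":0.1,"rx":0,"ry":0,"rz":0},
  {"x":0,"y":0,"z":0.2,"rx":0,"ry":0,"rz":0},
  {"x":0,"y":0,"z":0.3,"rx":0,"ry":0,"rz":0},
  {"x":0,"y":0,"z":0.4,"rx":0,"ry":0,"rz":0},
  {"x":0,"y":0,"z":0.43,"rx":0,"ry":0,"rz":0},
  {"x":0,"y":0,"z":0.43,"rx":0,"ry":0,"rz":0},
  {"x":0,"y":0,"z":0.43,"rx":0,"ry":0,"rz":0},
])

```text
clock: 21.72
eef_pos: [0.395, -0.3462, 0.1226]
ee_rot: [3.141, -0.011, 1.569]
contact_force: [0.5, 0.2, -0.6]
width: 0.0598
```

```bash
python3 - <<'E'
from h import *
for n,r in (("side",(140,260,300,420)),("top",(200,320,360,480))):
    f=optics.grab_frame(n)["img"];cv2.imwrite(f"pics/e11{n}.png",cv2.resize(f[r[0]:r[1],r[2]:r[3]],(600,600))[:,:,::-1])
s=state();print(s["eef_pos"],s["ee_rot"])
E
```

```text
[ 0.39555036 -0.34753473  0.12400274] [ 3.13889163 -0.00884518  1.56741652]
```

View pics/e11side.png

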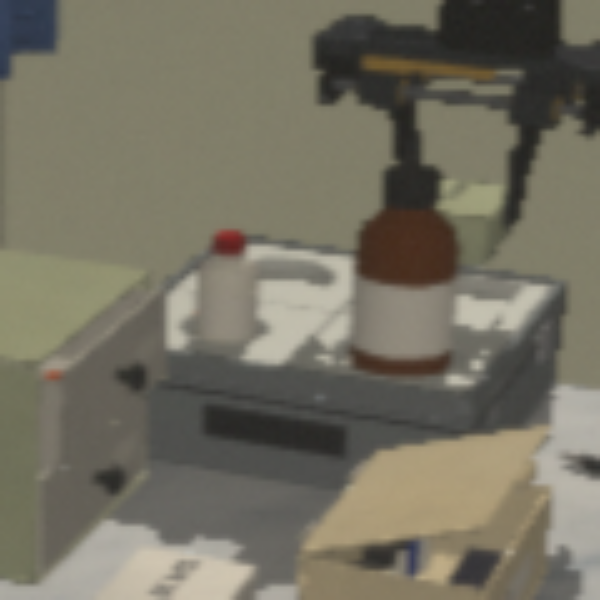

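View pics/e11top.png

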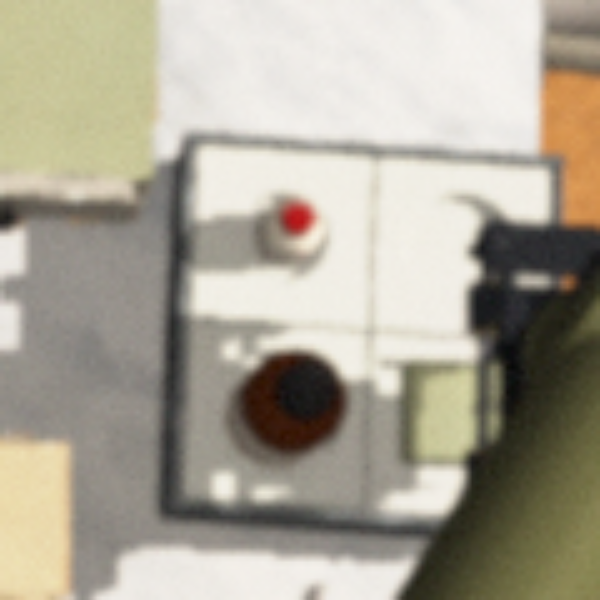

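```bash
python3 - <<'E'
from h import *
f=optics.grab_frame("top")
for v in (362,400,452): print(ray(f,360+408/5-.5,200+v/5-.5,.140))
E
```

```text
[ 0.42031772 -0.28836816  0.14      ]
[ 0.39749561 -0.28882863  0.14      ]
[ 0.36645544 -0.28945491  0.14      ]
```

Request:
carry_out([
  {"x":-0.006,"y":0,"z":0.05,"rx":0,"ry":0,"rz":0},
  {"x":-0.006,"y":0,"z":0.1,"rx":0,"ry":0,"rz":0},
  {"x":-0.006,"y":0,"z":0.13,"rx":0,"ry":0,"rz":0},
  {"x":-0.006,"y":0,"z":0.15,"rx":0,"ry":0,"rz":0},
  {"x":-0.006,"y":0,"z":0.158,"rx":0,"ry":0,"rz":0},
  {"x":-0.006,"y":0,"z":0.158,"rx":0,"ry":0,"rz":0},
  {"x":-0.006,"y":0,"z":0.158,"rx":0,"ry":0,"rz":0},
])

```text
clock: 22.45
eef_pos: [0.3959, -0.3494, 0.0772]
ee_rot: [3.138, -0.008, 1.567]
contact_force: [-0.9, 0.7, -0.7]
width: 0.0595
```

Request:
carry_out([
  {"x":0.003,"y":0,"z":0.008,"rx":0,"ry":0,"rz":0},
  {"x":0.003,"y":0,"z":0.008,"rx":0,"ry":0,"rz":0},
  {"x":0.003,"y":0,"z":0.008,"rx":0,"ry":0,"rz":0},
])

```text
clock: 22.7
eef_pos: [0.3961, -0.3486, 0.0751]
ee_rot: [3.138, -0.008, 1.567]
contact_force: [0.5, -0.2, -0.9]
width: 0.0599
```

Request:
carry_out([
  {"x":0,"y":0,"z":0,"rx":0,"ry":0,"rz":0},
  {"x":0,"y":0,"z":0,"rx":0,"ry":0,"rz":0},
  {"x":0,"y":0,"z":0,"rx":0,"ry":0,"rz":0},
  {"x":0,"y":0,"z":0,"rx":0,"ry":0,"rz":0},
  {"x":0,"y":0,"z":0,"rx":0,"ry":0,"rz":0},
], jaw=1)

```text
clock: 23.12
eef_pos: [0.3961, -0.3486, 0.0752]
ee_rot: [3.138, -0.008, 1.567]
contact_force: [-0.7, -0.4, -0.7]
width: 0.0834
```

Request:
carry_out([
  {"x":0,"y":0,"z":-0.05,"rx":0,"ry":0,"rz":0},
  {"x":0,"y":0,"z":-0.15,"rx":0,"ry":0,"rz":0},
  {"x":0,"y":0,"z":-0.28,"rx":0,"ry":0,"rz":0},
  {"x":0,"y":0,"z":-0.4,"rx":0,"ry":0,"rz":0},
  {"x":0,"y":0,"z":-0.53,"rx":0,"ry":0,"rz":0},
  {"x":0,"y":0,"z":-0.64,"rx":0,"ry":0,"rz":0},
  {"x":0,"y":0,"z":-0.64,"rx":0,"ry":0,"rz":0},
  {"x":0.1,"y":0.1,"z":-0.64,"rx":0,"ry":0,"rz":0},
  {"x":0.2,"y":0.2,"z":-0.64,"rx":0,"ry":0,"rz":0},
  {"x":0.35,"y":0.3,"z":-0.64,"rx":0,"ry":0,"rz":0},
])

```text
clock: 23.95
eef_pos: [0.4791, -0.257, 0.2683]
ee_rot: [3.136, -0.007, 1.564]
contact_force: [0.6, 0.6, 0.2]
width: 0.0867
```

Request:
carry_out([
  {"x":0.15,"y":0.1,"z":0,"rx":0,"ry":0,"rz":0},
  {"x":0.3,"y":0.15,"z":0,"rx":0,"ry":0,"rz":0},
  {"x":0.45,"y":0.15,"z":0,"rx":0,"ry":0,"rz":0},
  {"x":0.6,"y":0.15,"z":0,"rx":0,"ry":0,"rz":0},
  {"x":0.75,"y":0.1,"z":0,"rx":0,"ry":0,"rz":0},
  {"x":0.9,"y":0.0,"z":0,"rx":0,"ry":0,"rz":0},
  {"x":1,"y":-0.04,"z":0,"rx":0,"ry":0,"rz":0},
])

```text
clock: 24.53
eef_pos: [0.4806, 0.0177, 0.2697]
ee_rot: [3.137, -0.008, 1.565]
contact_force: [0.7, 0.6, 1.1]
width: 0.0868
```

```bash
python3 - <<'E'
from h import *
for n,r in (("side",(140,260,300,420)),("top",(200,320,360,480))):
    f=optics.grab_frame(n)["img"];cv2.imwrite(f"pics/e12{n}.png",cv2.resize(f[r[0]:r[1],r[2]:r[3]],(600,600))[:,:,::-1])
s=state();print(s["eef_pos"],s["ee_rot"])
E
```

```text
[0.47935637 0.0233676  0.27054936] [ 3.13616308 -0.00653659  1.57536489]
```

View pics/e12side.png

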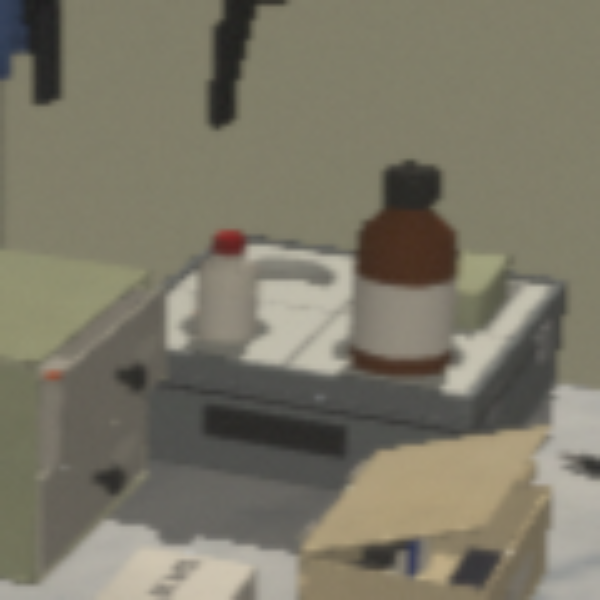

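View pics/e12top.png

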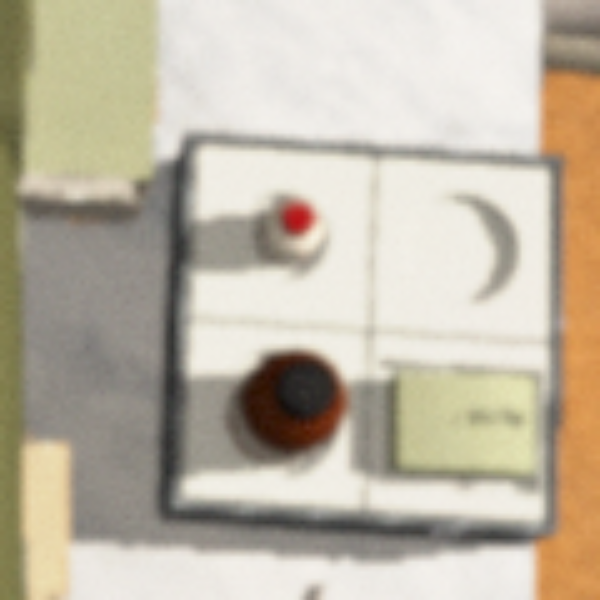

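Request:
carry_out([
  {"x":0.14,"y":-0.04,"z":0,"rx":0,"ry":0,"rz":0},
  {"x":0.28,"y":-0.08,"z":0,"rx":0,"ry":0,"rz":0},
  {"x":0.42,"y":-0.1,"z":0,"rx":0,"ry":0,"rz":0},
  {"x":0.56,"y":-0.14,"z":0,"rx":0,"ry":0,"rz":0},
  {"x":0.7,"y":-0.18,"z":0.1,"rx":0.004,"ry":0,"rz":0.002},
  {"x":0.737,"y":-0.187,"z":0.2,"rx":0.004,"ry":0,"rz":0.002},
  {"x":0.737,"y":-0.187,"z":0.35,"rx":0.004,"ry":0,"rz":0.002},
  {"x":0.737,"y":-0.187,"z":0.35,"rx":0.004,"ry":0,"rz":0.002},
  {"x":0.737,"y":-0.187,"z":0.35,"rx":0.004,"ry":0,"rz":0.002},
])

```text
clock: 25.38
eef_pos: [0.4204, 0.2438, 0.1637]
ee_rot: [-3.134, -0.005, 1.574]
contact_force: [-0.7, -1.1, -0.2]
width: 0.087
```

```bash
python3 - <<'E'
from h import *
f=optics.grab_frame("side")["img"];cv2.imwrite("pics/e13.png",cv2.resize(f[150:330,220:400],(600,600))[:,:,::-1])
E
```

```text
(no output)
```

View pics/e13.png

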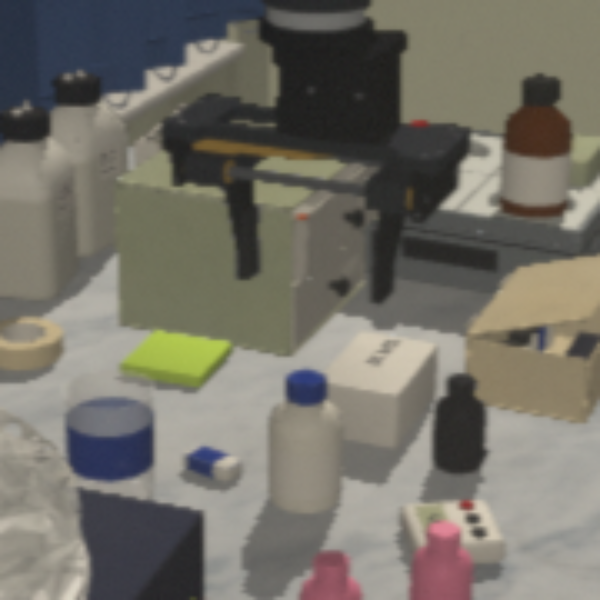

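Request:
carry_out([
  {"x":0.002,"y":0.006,"z":0.08,"rx":0,"ry":0,"rz":0},
  {"x":0.002,"y":0.006,"z":0.16,"rx":0,"ry":0,"rz":0},
  {"x":0.002,"y":0.006,"z":0.24,"rx":0,"ry":0,"rz":0},
  {"x":0.002,"y":0.006,"z":0.32,"rx":0,"ry":0,"rz":0},
  {"x":0.002,"y":0.006,"z":0.38,"rx":0,"ry":0,"rz":0},
  {"x":0.002,"y":0.006,"z":0.42,"rx":0,"ry":0,"rz":0},
  {"x":0.002,"y":0.006,"z":0.435,"rx":0,"ry":0,"rz":0},
  {"x":0.002,"y":0.006,"z":0.435,"rx":0,"ry":0,"rz":0},
  {"x":0.002,"y":0.006,"z":0.435,"rx":0,"ry":0,"rz":0},
])

```text
clock: 26.18
eef_pos: [0.425, 0.2457, 0.0368]
ee_rot: [-3.14, -0.007, 1.571]
contact_force: [-0.8, 0.1, 0.6]
width: 0.087
```

Request:
carry_out([
  {"x":0,"y":0,"z":0,"rx":0,"ry":0,"rz":0},
  {"x":0,"y":0,"z":0,"rx":0,"ry":0,"rz":0},
  {"x":0,"y":0,"z":0,"rx":0,"ry":0,"rz":0},
  {"x":0,"y":0,"z":0,"rx":0,"ry":0,"rz":0},
  {"x":0,"y":0,"z":0,"rx":0,"ry":0,"rz":0},
  {"x":0,"y":0,"z":0,"rx":0,"ry":0,"rz":0},
  {"x":0,"y":0,"z":0,"rx":0,"ry":0,"rz":0},
  {"x":0,"y":0,"z":0,"rx":0,"ry":0,"rz":0},
  {"x":0,"y":0,"z":0,"rx":0,"ry":0,"rz":0},
], jaw=-1)

```text
clock: 26.93
eef_pos: [0.4251, 0.2457, 0.0369]
ee_rot: [-3.14, -0.007, 1.571]
contact_force: [-0.9, -0.4, 1.1]
width: 0.0515
```

Request:
carry_out([
  {"x":0,"y":0,"z":-0.05,"rx":0,"ry":0,"rz":0},
  {"x":0,"y":0,"z":-0.12,"rx":0,"ry":0,"rz":0},
  {"x":0,"y":0,"z":-0.2,"rx":0,"ry":0,"rz":0},
  {"x":0,"y":0,"z":-0.3,"rx":0,"ry":0,"rz":0},
  {"x":0,"y":0,"z":-0.4,"rx":0,"ry":0,"rz":0},
  {"x":0,"y":0,"z":-0.5,"rx":0,"ry":0,"rz":0},
  {"x":0,"y":0,"z":-0.6,"rx":0,"ry":0,"rz":0},
  {"x":0,"y":0,"z":-0.7,"rx":0,"ry":0,"rz":0},
  {"x":0,"y":0,"z":-0.75,"rx":0,"ry":0,"rz":0},
  {"x":0,"y":0,"z":-0.75,"rx":0,"ry":0,"rz":0},
])

```text
clock: 27.77
eef_pos: [0.427, 0.245, 0.2648]
ee_rot: [3.138, -0.008, 1.571]
contact_force: [0.1, 0.2, -2.4]
width: 0.0513
```

```bash
python3 - <<'E'
from h import *
f=optics.grab_frame("side")["img"];cv2.imwrite("pics/e14.png",cv2.resize(f[80:330,200:450],(600,600))[:,:,::-1])
E
```

```text
(no output)
```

View pics/e14.png

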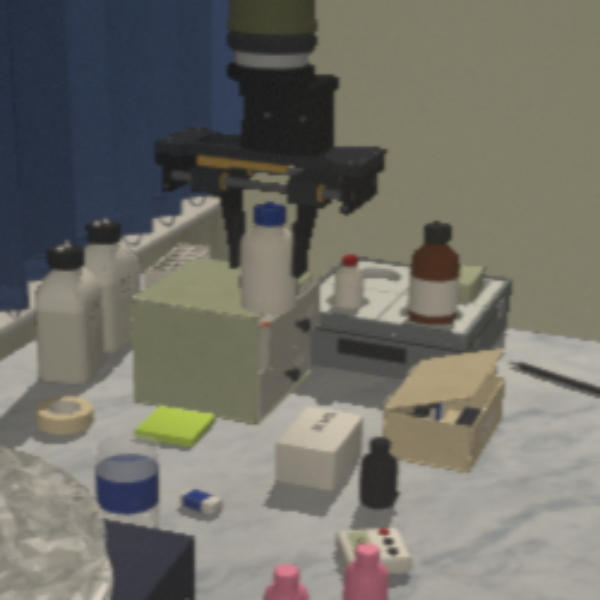

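Request:
carry_out([
  {"x":-0.12,"y":0.08,"z":0,"rx":0,"ry":0,"rz":0},
  {"x":-0.24,"y":0.16,"z":0,"rx":0,"ry":0,"rz":0},
  {"x":-0.36,"y":0.22,"z":0,"rx":0,"ry":0,"rz":0},
  {"x":-0.48,"y":0.26,"z":0,"rx":0,"ry":0,"rz":0},
  {"x":-0.6,"y":0.3,"z":0,"rx":0,"ry":0,"rz":0},
  {"x":-0.72,"y":0.32,"z":0,"rx":0,"ry":0,"rz":0},
  {"x":-0.84,"y":0.32,"z":0,"rx":0,"ry":0,"rz":0},
  {"x":-0.96,"y":0.3,"z":0,"rx":0,"ry":0,"rz":0},
])

```text
clock: 28.48
eef_pos: [0.5154, -0.0453, 0.2578]
ee_rot: [-3.139, -0.009, 1.572]
contact_force: [0.7, 0.2, -3.1]
width: 0.0516
```

Request:
carry_out([
  {"x":-0.12,"y":0,"z":0,"rx":0,"ry":0,"rz":0},
  {"x":-0.24,"y":0,"z":0,"rx":0,"ry":0,"rz":0},
  {"x":-0.36,"y":0,"z":0,"rx":0,"ry":0,"rz":0},
  {"x":-0.48,"y":0,"z":0,"rx":0,"ry":0,"rz":0},
  {"x":-0.6,"y":0,"z":0,"rx":0,"ry":0,"rz":0},
  {"x":-0.72,"y":0,"z":0,"rx":0,"ry":0,"rz":0},
  {"x":-0.84,"y":0,"z":0,"rx":0,"ry":0,"rz":0},
  {"x":-0.84,"y":0,"z":0,"rx":0,"ry":0,"rz":0},
])

```text
clock: 29.15
eef_pos: [0.5119, -0.307, 0.2508]
ee_rot: [-3.133, -0.009, 1.56]
contact_force: [-1.2, -1.8, -3.1]
width: 0.0513
```

Request:
carry_out([
  {"x":-0.085,"y":-0.017,"z":0,"rx":0,"ry":0,"rz":-0.007},
  {"x":-0.085,"y":-0.017,"z":0,"rx":0,"ry":0,"rz":-0.007},
  {"x":-0.085,"y":-0.017,"z":0.1,"rx":0,"ry":0,"rz":-0.007},
  {"x":-0.085,"y":-0.017,"z":0.2,"rx":0,"ry":0,"rz":-0.007},
  {"x":-0.085,"y":-0.017,"z":0.3,"rx":0,"ry":0,"rz":-0.007},
  {"x":-0.085,"y":-0.017,"z":0.3,"rx":0,"ry":0,"rz":-0.007},
  {"x":-0.085,"y":-0.017,"z":0.3,"rx":0,"ry":0,"rz":-0.007},
])

```text
clock: 29.73
eef_pos: [0.5039, -0.3301, 0.1575]
ee_rot: [-3.128, -0.013, 1.572]
contact_force: [1.2, 0.4, -0.1]
width: 0.0512
```

```bash
python3 - <<'E'
from h import *
for n,r in (("side",(120,240,300,420)),("top",(200,320,360,480))):
    f=optics.grab_frame(n)["img"];cv2.imwrite(f"pics/e15{n}.png",cv2.resize(f[r[0]:r[1],r[2]:r[3]],(600,600))[:,:,::-1])
s=state();print(s["eef_pos"],s["ee_rot"])
E
```

```text
[ 0.50649829 -0.3314421   0.16140968] [-3.13450184 -0.00869752  1.57152286]
```

View pics/e15side.png

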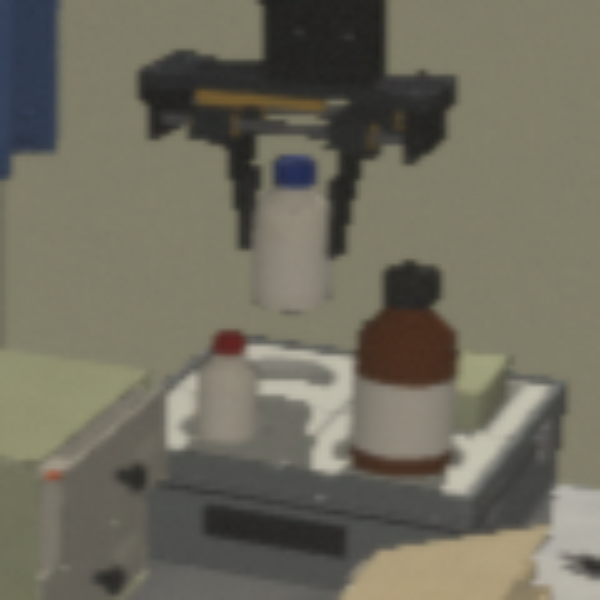

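Request:
carry_out([
  {"x":-0.004,"y":0,"z":0.05,"rx":0,"ry":0,"rz":0},
  {"x":-0.004,"y":0,"z":0.1,"rx":0,"ry":0,"rz":0},
  {"x":-0.004,"y":0,"z":0.15,"rx":0,"ry":0,"rz":0},
  {"x":-0.004,"y":0,"z":0.19,"rx":0,"ry":0,"rz":0},
  {"x":-0.004,"y":0,"z":0.205,"rx":0,"ry":0,"rz":0},
  {"x":-0.004,"y":0,"z":0.205,"rx":0,"ry":0,"rz":0},
  {"x":-0.004,"y":0,"z":0.205,"rx":0,"ry":0,"rz":0},
])

```text
clock: 30.42
eef_pos: [0.5068, -0.3323, 0.1009]
ee_rot: [-3.136, -0.008, 1.572]
contact_force: [0.1, 0.4, -1.9]
width: 0.0513
```

Request:
carry_out([
  {"x":0,"y":0,"z":0.006,"rx":0,"ry":0,"rz":0},
  {"x":0,"y":0,"z":0.01,"rx":0,"ry":0,"rz":0},
  {"x":0,"y":0,"z":0.01,"rx":0,"ry":0,"rz":0},
])

```text
clock: 30.67
eef_pos: [0.507, -0.3325, 0.0984]
ee_rot: [-3.136, -0.007, 1.572]
contact_force: [-0.5, -0.2, -2.4]
width: 0.0516
```

Request:
carry_out([
  {"x":0,"y":0,"z":0,"rx":0,"ry":0,"rz":0},
  {"x":0,"y":0,"z":0,"rx":0,"ry":0,"rz":0},
  {"x":0,"y":0,"z":0,"rx":0,"ry":0,"rz":0},
  {"x":0,"y":0,"z":0,"rx":0,"ry":0,"rz":0},
  {"x":0,"y":0,"z":0,"rx":0,"ry":0,"rz":0},
], jaw=1)

```text
clock: 31.08
eef_pos: [0.5072, -0.3326, 0.0987]
ee_rot: [-3.137, -0.007, 1.572]
contact_force: [0.3, 0.1, -0.5]
width: 0.0769
```

Request:
carry_out([
  {"x":0,"y":0,"z":-0.05,"rx":0,"ry":0,"rz":0},
  {"x":0,"y":0,"z":-0.12,"rx":0,"ry":0,"rz":0},
  {"x":0,"y":0,"z":-0.24,"rx":0,"ry":0,"rz":0},
  {"x":0,"y":0,"z":-0.36,"rx":0,"ry":0,"rz":0},
  {"x":0,"y":0,"z":-0.48,"rx":0,"ry":0,"rz":0},
  {"x":0,"y":0,"z":-0.55,"rx":0,"ry":0,"rz":0},
  {"x":0.1,"y":0,"z":-0.55,"rx":0,"ry":0,"rz":0},
  {"x":0.25,"y":0,"z":-0.55,"rx":0,"ry":0,"rz":0},
  {"x":0.4,"y":0,"z":-0.55,"rx":0,"ry":0,"rz":0},
  {"x":0.55,"y":0,"z":-0.55,"rx":0,"ry":0,"rz":0},
])

```text
clock: 31.92
eef_pos: [0.5078, -0.1771, 0.2649]
ee_rot: [-3.137, -0.007, 1.571]
contact_force: [0.6, 0.1, 0.6]
width: 0.087
```

Request:
carry_out([
  {"x":0.15,"y":0,"z":0,"rx":0,"ry":0,"rz":0},
  {"x":0.3,"y":0,"z":0,"rx":0,"ry":0,"rz":0},
  {"x":0.45,"y":0,"z":0,"rx":0,"ry":0,"rz":0},
  {"x":0.6,"y":0,"z":0,"rx":0,"ry":0,"rz":0},
  {"x":0.6,"y":0,"z":0,"rx":0,"ry":0,"rz":0},
  {"x":0.6,"y":0,"z":0,"rx":0,"ry":0,"rz":0},
])

```text
clock: 32.42
eef_pos: [0.5075, 0.0092, 0.2669]
ee_rot: [-3.139, -0.007, 1.58]
contact_force: [-0.3, 0.1, 0.2]
width: 0.0865
```

```bash
python3 - <<'E'
from h import *
F={}
for n,r in (("side",(140,260,300,420)),("top",(200,320,360,480))):
    F[n]=optics.grab_frame(n);f=F[n]["img"];cv2.imwrite(f"pics/e16{n}.png",cv2.resize(f[r[0]:r[1],r[2]:r[3]],(600,600))[:,:,::-1])
    cv2.imwrite(f"pics/e16{n}full.png",f[:,:,::-1])
f=F["top"];I=f["img"]
r=(395,225,475,310)
a=blob(I,(0,150,80),(8,255,255),r);print("red",ray(f,*a[0],.061+.068),"want .506 -.2225")
a=blob(I,(110,120,50),(130,255,255),(430,235,465,270));print("blue",a[1],ray(f,*a[0],.061+.093),"want .506 -.3335")
a=blob(I,(0,0,0),(179,150,60),(412,270,428,288));print("amber",a[1],ray(f,*a[0],.061+.122),"want .395 -.2225")
a=blob(I,(25,40,90),(45,255,255),(433,265,475,300));c=cv2.findContours(a[2].astype(np.uint8),0,1)[0][0];print("carton",a[1],cv2.minAreaRect(c),ray(f,*a[0],.091),"want .395 -.3335")
E
```

```text
red [ 0.50688577 -0.22202709  0.129     ] want .506 -.2225
blue [454 241   8   7  45] [ 0.50459217 -0.3321025   0.154     ] want .506 -.3335
amber [415 272  11  12 100] [ 0.39292838 -0.21963112  0.183     ] want .395 -.2225
carton [438 274  30  22 604] ((19.5, 19.5), (21.0, 29.0), 90.0) [ 0.39264512 -0.33266974  0.091     ] want .395 -.3335
```

View pics/e16side.png

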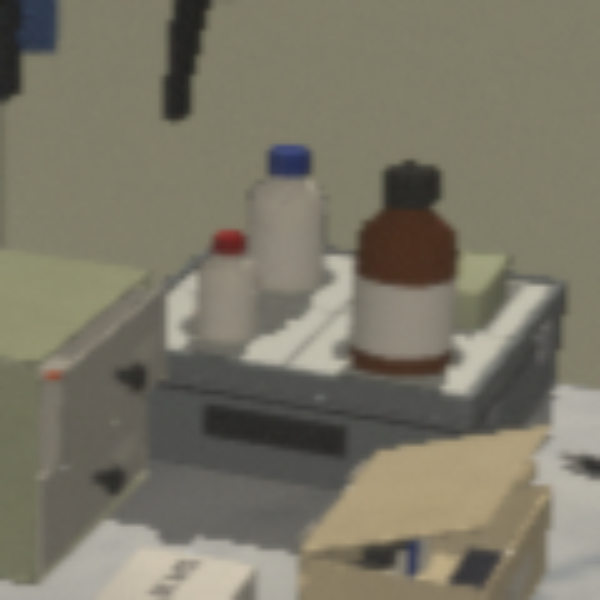

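View pics/e16top.png

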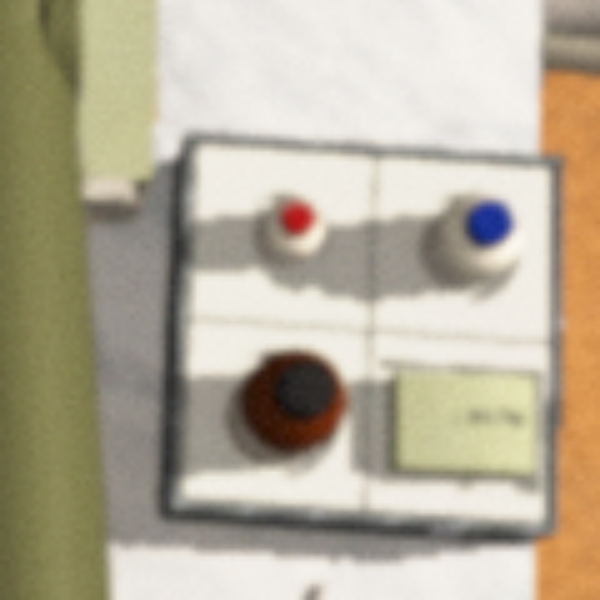

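View pics/e16sidefull.png

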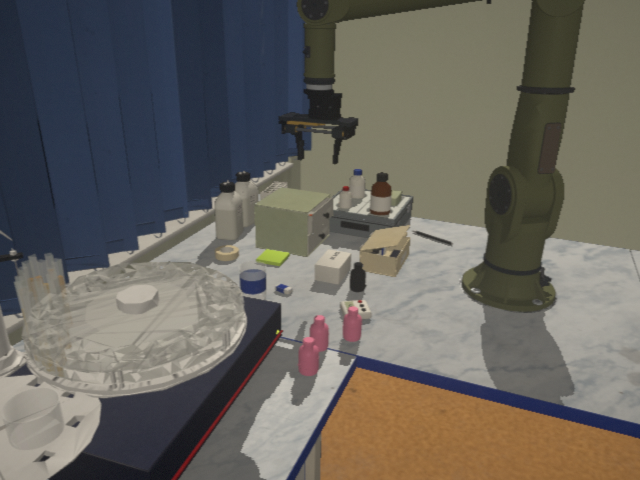

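All four items are in their pockets within about 4 mm by the top view. They look upright or flat, and the beaker (253,280) and white carton (333,265) are unmoved. Handing in.

```bash
python3 - <<'E'
from station import job,state
s=state();print(s["clock"],s["contact_force"]);print(job.finish_job())
E
```

```text
32.5167 [ 0.254606    0.10656667 -0.91894134]
the job is handed in; nothing more can be done
None
```

I packed the kit tray in the order small bottle, large brown bottle, flat grey-green carton, middle bottle, and handed the job in at 32.5 s. The interface gave no verdict.

- **Position:** my last top-view check put all four pieces within about 4 mm of their pocket centres. The brown bottle was the furthest off at 3.6 mm, from a rough mask of its dark cap.
- **Upright and on the floor:** both views show the bottles upright and the carton flat. I released each piece at or under 1 mm above its floor height by the arm's own reading, but did not measure final heights from the images.
- **Beaker and white carton:** they look the same as before by eye in the side view. I did not measure any shift.
- **Robot:** the gripper was open and clear of everything. I read no wrist force above about 6 N.

No check failed or disagreed.

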